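Slide the heavy tool box home into its bay and shoot the bolt

ROBOT

A 6-joint arm with a two-finger parallel gripper is mounted at the origin on the work surface. World frame = base frame: x ahead of the robot, y to its left, z up, the work surface at z = 0. Lengths are in m, angles in rad, forces in N, time in s.
With the tool pointing down it reaches from about 0.35 to 0.775 m from the base axis. Payload 7.3 kg.
Tool frame: the origin (TCP) lies at the very end of the fingers, on their centre line; the grasp point (between the pads) lies 19 mm behind it; z points along the fingers, y is the direction in which the jaws open and shut (so a half turn about z gives the same grasp; the last joint's range is limited). The gripper opens to 92 mm and grips with 3 to 60 N. Pads are 19 mm wide; open, the fingers measure 130 mm over their backs; the gripper's body (75 mm by 190 mm) begins 47 mm behind the grasp point.
Start: joints at [0.994, 0.342, 1.524, -0, 1.275, -0.146], TCP at [0.219, 0.477, 0.227] pointing down, gripper open.
Joint ranges: [-2.53, 2.53], [-0.77, 2.02], [0.04, 2.7], [-1, 4.14], [0.28, 2.66], [-3.11, 3.11]. Speed limits (rad/s): [2.57, 2.57, 3.14, 3.14, 3.14, 3.14].

INTERFACE

Orientations are given as a rotation vector (axis times angle).
In Python, from plant import get_obs, grab_frame, camera_info, hand_in, find_in, tip_of gives the robot as it stands. The module is installed in compiled form; this text tells all that it offers.
- The arm moves only by the shell command python3 -m jog 'ROWS'. ROWS is JSON, a list of rows, each a list of 3 entries, a list of its own where there are three numbers: the shift along the tool's x, y, z in cm, then the turn about the tool's z in units of 6 degrees (1.0 is 6 degrees), then the finger opening in cm, from 0 to 9.18. A call has exactly 5 rows; each row shifts and turns the commanded pose from where the row before left it, along the tool's axes as they then stand; what a row does not reach is not made up. A row lasts 1/12 s, in which the tool goes at most 41.7 mm and 7.16 degrees, less where a joint would pass 70% of its speed; a pose out of reach is approached as far as the arm can. A call is refused whole if a number of a shift passes 4.17 or a number of a turn 1, either way. A call with a gripper value outside its range is refused whole. The fingers move at their own pace and stop on an object; the grip force is fixed at half the most. Time passes only in rows, so rows that do not move let the fingers close, or fill a call up. It gives the time, the measured TCP pose, the force and the opening at its end, in the units of the state.
- get_obs(): the state, without advancing time (a new reading comes with each control period).
- grab_frame(name): name is "scene" or "top" or "wrist"; returns (picture, depth): 420x560x3 uint8, red, green, blue; 420x560 float32, m along the optical axis (not along the pixel's ray), 0 where there is no reading.
- camera_info(name): a dict with "mtx" (3x3 intrinsics, pixels), "k1" (the pictures are not rectified: a ray, as slopes to the right and down, at radius r is drawn at 1 + k1 r^2 times it, then the intrinsics apply), "R" (3x3) and "t" (3): a world point X has camera coordinates R X + t; the wrist camera has in their place "hand_eye" (4x4, takes a point from camera to tool coordinates, whose origin is the TCP and whose axes are the flange's). Camera axes: x right, y down, z forward; pixel columns grow to the right and rows downward; lengths in m; the calibration is good to about 2 mm. A picture is of the moment at which its call begins: read the wrist's pose just before it. camera_info takes no time and is no camera call.
- hand_in(): hands the job in, once; it reports no verdict.
Trained networks look in the newest picture that a camera, given by its name, has taken for a name from the list of things; names that differ only in an ending like _2 or _b are one class to them, and where a whole thing is asked for, a point or a joint stands for the part that bears it (a point fixed in the world has none). Each returns a list of dicts, best first, with "score" (0 to 1); they miss things now and then, are a little off and sometimes report something else, mostly with a low value. They report only what shows in the picture. A call takes as long as a camera call. They do not tell look-alikes from the thing itself.
- find_in(camera, thing): "extent" ([left, top, width, height] in pixels, round what is visible of it).
- tip_of(camera, thing): "xy" ([column, row] in pixels: a listed point, or the origin of a listed thing).
The state is a dict: "clock": time; "qpos": joint angles; "dq": joint speeds; "tau": joint torques, N m; "tool_pos": TCP position; "tcp_rot": TCP orientation; "wrist_force": force on the tool from outside, world axes, zero at the start; "moment": the same for the moment, N m; "grip_width": opening from 0.0 (shut) to 1.0 (fully open).
Only numpy, scipy, OpenCV 4.12 (cv2) and the standard library are available. Lean on these libraries where they do the work, as an engineer would, in place of code of your own. Each camera call takes 0.05 s, during which the arm holds its last target. There are 200 camera calls.

TASK

Push the tall, heavy tool box across the bench, low down near its foot so that it slides upright and does not tip, until it stands squarely in its bay with its back against the stop; do not pick it up, take it by its carrying bar or touch it anywhere on its upper half with the fingers. Then push the bolt's knob sideways until the bolt is shut all the way across the front of the box. Leave everything else on the bench where it is.

Things in the scene. Friction and masses are not known exactly. Their poses are not given: they have to be found in the camera images.
- toolbox: Tall plywood tool box, 80 mm deep (x) x 120 wide (y), flat upright walls from 6 to 140 mm up, on a grippy rubber sole. Origin: centre of its underside; x into the bay, z up. Loose, 1.1 to 1.8 kg; slides with 7 to 18 N, may tip if pushed higher than about 45 mm up (10 to 25 mm is good). Starts 120 to 160 mm short of home, up to 15 mm to the side and 0.15 rad askew of the bay.
- carry_bar (a point): Middle of the box's round carrying bar (not to be touched), 185 mm above the box's underside, 18 mm thick, running along the box's y between end boards that reach 200 mm. Gouge handles stand in the box up to 172 mm; all lies within the box's outline.
- bay: Bay of pale battens 30 mm high fixed to the bench, open to the robot. Origin: on the bench, where the box's origin is when home; x into the bay, y left. Stop face at x = +41 mm. Cheeks' inner faces at y = +-67 mm (7 mm clear each side) from x = +1 to +41; flared lips from there to x = -30, about 150 mm apart inside. At home the box's front stands 10 mm out of the lips.
- bolt (a joint): Travel of the bolt in m: 0 open, 0.070 fully shut (end stop); starts at 0 to 0.012. Moves along the bay's -y, needs about 2 N, stays where left, shuts only with the box home. Its steel guide left of the bay's mouth spans bay y = +94 to +220 mm, 44 mm wide in x, up to 29 mm high.
- bolt_knob (a point): Middle of the bolt's upright round wooden knob, 22 mm across, 24 to 60 mm above the bench (this point 42). At bay x = -57 mm, y = +185 mm open, +115 shut. The steel bar under it, 18 mm wide, top 25 mm above the bench, reaches 100 mm ahead of the knob (bay y = +85 open, +15 shut), 8 mm in front of the box when shut.
- glue: Bystander: round glue bottle 56 mm across, 130 mm tall, beside the bay on its right. Origin at the centre of its underside.
- bowl: Bystander: dark turned bowl 120 mm across, 50 mm tall, right of the tool box. Origin at the centre of its underside.
- plates: Bystander: stack of three dark turned plates, one solid piece, 128 mm across, 46 mm tall, left of the bay beyond the bolt. Origin at the centre of its underside.
- blank: Bystander: pale wooden cylinder 70 mm across, 60 mm tall, to the left, nearer the robot. Origin at the centre of its underside.
- mallet: Bystander: wooden hammer lying flat, to the left.
- pot: Bystander: dark steel cup 70 mm across, 90 mm tall, left of the bay, behind the bolt. Origin at the centre of its underside.
- sanding: Bystander: cork sanding block 70 x 45 x 30 mm, to the right. Origin at the centre of its underside.
Not all that is in view belongs to the job. Leave any red look-alike of the toolbox alone.

How it is judged:
On the way, in this order (a step that is already met when the one before it is completed fails the run):
1. the tool box stands home in the bay, the bolt still open (x of toolbox in the frame of bay between -0.006 and 0.006 m and y of toolbox in the frame of bay between -0.014 and 0.014 m and angle between the x axis of toolbox and the x axis of bay, either way round below 0.09 rad and angle between toolbox's own z axis and vertical below 0.03 rad and height (world z) of toolbox below 0.004 m and value of joint bolt below 0.02 m), for 0.2 s.
2. the bolt is shut across the front of the box (value of joint bolt above 0.063 m), for 0.2 s.
At the end, for the whole second after the job is handed in: The tool box stands upright on the bench (tilt under 0.03 rad) in the bay, its origin within 6 mm of home along the bay's x and 14 mm along its y, square within 0.09 rad, at rest; the bolt is within 7 mm of fully shut (joint above 0.063) (x of toolbox in the frame of bay between -0.006 and 0.006 m and y of toolbox in the frame of bay between -0.014 and 0.014 m and angle between the x axis of toolbox and the x axis of bay, either way round below 0.09 rad and angle between toolbox's own z axis and vertical below 0.03 rad and height (world z) of toolbox below 0.004 m and value of joint bolt above 0.063 m and linear speed of toolbox below 0.01 m/s); the robot touches nothing.
It fails at once if the tool box is tipped (more than 0.17 rad) (angle between toolbox's own z axis and vertical above 0.17 rad).
It fails at once if the tool box is lifted off the bench (its origin more than 12 mm up) (height (world z) of toolbox above 0.012 m).
It fails at once if the fingers touch the tool box on its upper half (force over 1 N with the grasp point more than 100 mm above the bench) (contact force between the fingers and toolbox above 1 N and height (world z) of the grasp point above 0.1 m).
It fails at once if a bystander is moved more than 30 mm (distance of any of glue, bowl, plates, blank, mallet, pot, sanding from where it was at the start of the episode above 0.03 m).
It also fails if it takes over 72 s, if anything falls off the work surface, if the arm or the gripper's body presses on something with over 40 N, if the wrist force passes 120 N, or if a joint passes its speed limit or range.

## Working session

There is one attempt and no reset: what is moved stays moved. The work goes in short steps, Python scripts to look and compute and a shell command to move; the robot and the scene stay as the last step left them, time stands still between calls to the robot, and variables do not carry over. Pictures are saved under pics/ and viewed, about 8 in all and at most 12, crops included, and the job is handed in when it is done.

```bash
mkdir -p pics; cat > h.py <<'E'
import numpy as np, cv2
from plant import *
from scipy.spatial.transform import Rotation as Rot
def cam(name,obs=None):
    c=camera_info(name); 
    if 'R' in c: return np.array(c['mtx']),c['k1'],np.array(c['R']),np.array(c['t'])
    T=np.eye(4);T[:3,:3]=Rot.from_rotvec(obs['tcp_rot']).as_matrix();T[:3,3]=obs['tool_pos']
    M=np.linalg.inv(T@np.array(c['hand_eye'])); return np.array(c['mtx']),c['k1'],M[:3,:3],M[:3,3]
def slopes(K,k1,uv):
    return cv2.undistortPoints(np.array(uv,float).reshape(-1,1,2),K,np.array([k1,0,0,0.])).reshape(-1,2)
def on_plane(C,uv,z):
    K,k1,R,t=C; s=slopes(K,k1,uv); d=np.c_[s,np.ones(len(s))]@R; o=-R.T@t
    return o+d*((z-o[2])/d[:,2])[:,None]
def cloud(C,D):
    K,k1,R,t=C; h,w=D.shape; uv=np.stack(np.meshgrid(np.arange(w),np.arange(h)),-1)
    s=slopes(K,k1,uv); P=np.c_[s,np.ones(len(s))]*D.reshape(-1,1); return ((P-t)@R).reshape(h,w,3)
def proj(C,X):
    K,k1,R,t=C; return cv2.projectPoints(np.array(X,float).reshape(-1,1,3),cv2.Rodrigues(R)[0],t,K,np.array([k1,0,0,0.]))[0].reshape(-1,2)
def save(n,im): cv2.imwrite('pics/'+n+'.png',im[:,:,::-1])
E
python3 - <<'E'
from h import *
for n in ['top','scene']:
    im,D=grab_frame(n); save(n+'0',im); C=cam(n); np.savez(n+'0.npz',im=im,D=D); print(n,'cam at',-C[2].T@C[3])
    P=cloud(C,D)
    for th in ['toolbox','carry_bar','bay','bolt_knob','bolt','glue','bowl','plates','blank','mallet','pot','sanding']:
        for d in tip_of(n,th)[:2]:
            u=d['xy']; z={'carry_bar':.185,'bolt_knob':.042}.get(th,0)
            print(n,th,round(d['score'],2),np.round(u),on_plane(C,u,z)[0].round(3),P[int(u[1]),int(u[0])].round(3))
E
```

```text
top cam at [0.29145736 0.02018704 1.32618196]
top toolbox 0.69 [282. 216.] [0.544 0.007 0.   ] [0.512 0.01  0.175]
top toolbox 0.67 [360. 283.] [ 0.302 -0.227  0.   ] [ 0.301 -0.199  0.142]
top carry_bar 0.85 [377. 280.] [ 0.303 -0.242  0.185] [ 0.304 -0.238  0.191]
top carry_bar 0.72 [200. 251.] [0.428 0.251 0.185] [0.444 0.278 0.057]
top bay 0.77 [283. 175.] [ 0.687 -0.01   0.   ] [ 0.686 -0.01   0.005]
top bolt_knob 0.6 [364. 218.] [ 0.506 -0.257  0.042] [ 0.513 -0.263  0.008]
top bolt_knob 0.58 [232. 187.] [0.649 0.164 0.042] [0.645 0.164 0.057]Traceback (most recent call last):
  File "<stdin>", line 6, in <module>
ValueError: it knows: bay, blank, bolt_knob, bowl, carry_bar, glue, mallet, plates, pot, sanding, toolbox
```

```bash
python3 - <<'E'
from h import *
for n in ['top','scene']:
    im,D=grab_frame(n); save(n+'0',im); C=cam(n); np.savez(n+'0.npz',im=im,D=D)
    P=cloud(C,D)
    for th in ['toolbox','carry_bar','bay','bolt_knob'] if n=='scene' else ['glue','bowl','plates','blank','mallet','pot','sanding']:
        for d in tip_of(n,th)[:2]:
            u=d['xy']; z={'carry_bar':.185,'bolt_knob':.042}.get(th,0)
            print(n,th,round(d['score'],2),np.round(u),on_plane(C,u,z)[0].round(3))
im=np.load('top0.npz')['im']; save('topc',cv2.resize(im[130:340,140:420],None,fx=2.8,fy=2.8))
E
```

```text
top glue 0.8 [342. 182.] [ 0.645 -0.21   0.   ]
top bowl 0.87 [360. 220.] [ 0.51  -0.255  0.   ]
top plates 0.97 [192. 164.] [0.757 0.302 0.   ]
top blank 0.91 [200. 249.] [0.459 0.285 0.   ]
top mallet 0.68 [148. 290.] [0.337 0.465 0.   ]
top pot 0.75 [243. 167.] [0.729 0.125 0.   ]
top sanding 0.77 [425. 274.] [ 0.31  -0.445  0.   ]
scene toolbox 0.61 [306. 158.] [ 0.303 -0.23   0.   ]
scene carry_bar 0.91 [282. 203.] [0.531 0.001 0.185]
scene carry_bar 0.68 [222. 203.] [ 0.676 -0.086  0.185]
scene bay 0.97 [241. 252.] [ 0.671 -0.02   0.   ]
```

View pics/topc.png

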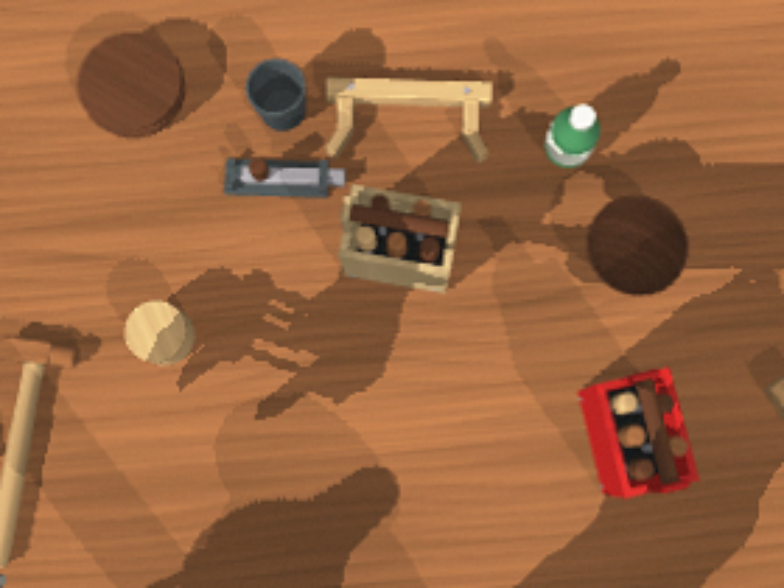

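View pics/scene0.png

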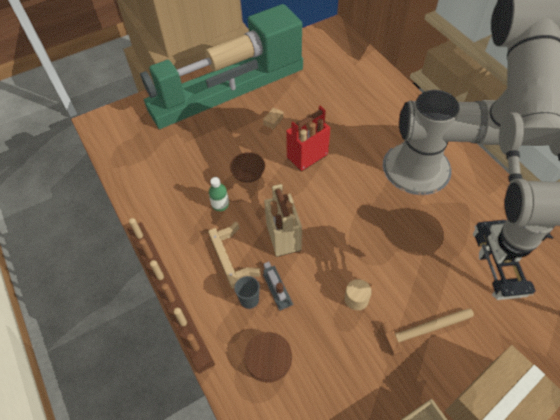

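The top crop shows the pale box at crop (400,238), the bay (stop bar at (410,90), lips at (335,150) and (480,150)), and the knob at (259,168). The red look-alike is at (640,435). Next I take precise poses from depth.

```bash
cat >> h.py <<'E'
def rect(pts):
    (c,s,a)=cv2.minAreaRect(pts[:,:2].astype(np.float32)*1000); return np.round(c,1),np.round(s,1),round(a,1)
E
python3 - <<'E'
from h import *
for n in ['top','scene']:
    f=np.load(n+'0.npz'); im,D=f['im'],f['D']; C=cam(n); P=cloud(C,D).reshape(-1,3); z=P[:,2]; x,y=P[:,0],P[:,1]
    g=(abs(x-.54)<.3)&(abs(y)<.3)
    print(n,'table z',np.median(z[g&(abs(z)<.015)]))
    b=(abs(y-.005)<.13)&(x>.4)&(x<.65)
    for lo,hi in [(.125,.15),(.15,.23)]: m=b&(z>lo)&(z<hi); print('box',lo,m.sum(),rect(P[m]))
    m=(x>.62)&(x<.80)&(abs(y+.01)<.1)&(z>.022)&(z<.038); print('bay',m.sum(),rect(P[m]))
    mm=m&(x>.69); A=P[mm]; print('stopbar',rect(A)) 
    m=(x>.58)&(x<.71)&(y>.1)&(y<.26)&(z>.016)&(z<.036); print('guide',rect(P[m]))
    m=(x>.58)&(x<.71)&(y>.08)&(y<.26)&(z>.05)&(z<.066); print('knob',m.sum(),rect(P[m]),P[m].mean(0))
E
```

```text
top table z -0.0003305820595293457
box 0.125 348 (array([532.5,   3.8]), array([119.8,  82. ]), 74.9)
box 0.15 473 (array([531.5,   3.9]), array([119.4,  57.8]), 74.9)
bay 630 (array([680.2, -11. ]), array([195.4, 125.9]), 87.6)
stopbar (array([718.1, -17.4]), array([185.2,  54.8]), 89.6)
guide (array([665.6, 153.5]), array([104.8,  84.4]), 88.5)
knob 58 (array([677.4, 149.5]), array([44.8, 98.7]), 56.8) [0.65614712 0.15038288 0.05843442]
scene table z -0.000803320155680896
box 0.125 482 (array([534.5,   5.3]), array([125.7,  81.1]), 75.2)
box 0.15 597 (array([534.5,   5.7]), array([124.2,  58.3]), 76.2)
bay 757 (array([683.9, -10.3]), array([197. , 131.1]), 88.4)
stopbar (array([721.3, -15.9]), array([ 61.3, 188.2]), 0.2)
guide (array([668.7, 154.5]), array([107.9,  83.9]), 89.1)
knob 76 (array([680.2, 153. ]), array([46.8, 96.9]), 57.5) [0.6642966  0.14916826 0.05816128]
```

```bash
python3 - <<'E'
from h import *
o=get_obs(); print(o['clock'],o['tool_pos'],Rot.from_rotvec(o['tcp_rot']).as_matrix().round(3)); print(camera_info('wrist')['hand_eye'])
# top: pale pixels bay by colour
im=np.load('top0.npz')['im']; save('bayc',cv2.resize(im[150:245,215:335],None,fx=6,fy=6,interpolation=cv2.INTER_CUBIC))
E
```

```text
0.9 [0.21920222 0.47705751 0.22674827] [[-0.909  0.418  0.   ]
 [ 0.418  0.909  0.   ]
 [ 0.     0.    -1.   ]]
[[-6.56197276e-04 -9.62917907e-01 -2.69793760e-01  7.10156361e-02]
 [ 9.99998628e-01 -2.21472444e-04 -1.64175996e-03 -1.51015049e-03]
 [ 1.52112818e-03 -2.69794467e-01  9.62916731e-01 -1.58792134e-01]
 [ 0.00000000e+00  0.00000000e+00  0.00000000e+00  1.00000000e+00]]
```

View pics/bayc.png

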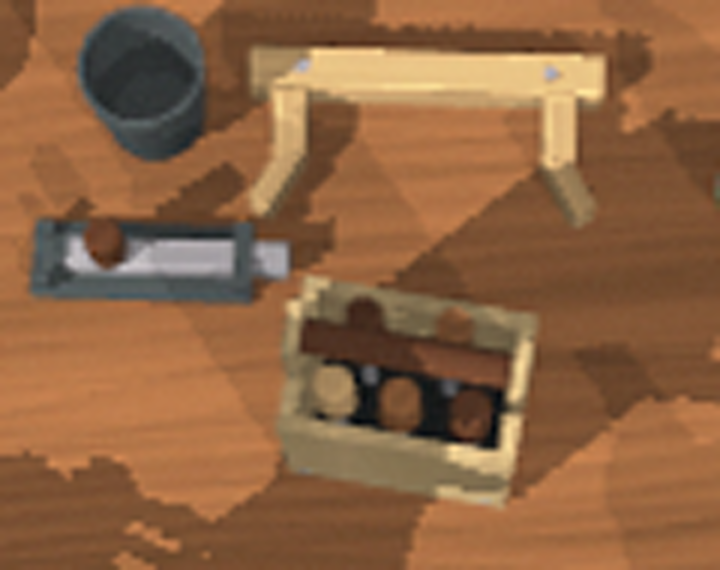

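```bash
python3 - <<'E'
from h import *
C=cam('top')
def W(p,z): return on_plane(C,np.array(p,float)/6+[215-.4,150-.4],z)[:,:2].round(4)
def yaw(a,b): d=b-a; return round(float(np.degrees(np.arctan2(-d[0],d[1]))),1)  # yaw from +y-dir
for nm,p,z in [('stop front',[[545,98],[305,92]],.03),('stop back',[[603,58],[310,48]],.03),('guide front',[[250,300],[32,292]],.028),('guide far',[[253,222],[36,219]],.028),
 ('box bottom front',[[505,505],[288,470]],.006),('box top front',[[502,458],[283,412]],.14),('box top back',[[537,318],[303,280]],.14),('bar',[[508,368],[305,335]],.185)]:
    w=W(p,z); print(nm,w.tolist(),'yaw',yaw(w[0],w[1]))
print('cheek L,R',W([[306,100],[306,148]],.03).tolist(),W([[544,105],[544,160]],.03).tolist())
print('lips',W([[272,212],[572,224]],.03).tolist(),'knob',W([[104,243]],.06))
E
python3 -m jog '[[[0,0,0],0,0],[[0,0,0],0,0],[[0,0,0],0,0],[[0,0,0],0,0],[[0,0,0],0,0]]'
```

```text
stop front [[0.7039, -0.0876], [0.7192, 0.0467]] yaw -6.5
stop back [[0.7246, -0.1226], [0.745, 0.0419]] yaw -7.1
guide front [[0.6024, 0.0863], [0.6176, 0.2066]] yaw -7.2
guide far [[0.6468, 0.0814], [0.6592, 0.2021]] yaw -5.9
box bottom front [[0.4795, -0.0445], [0.5094, 0.0734]] yaw -14.2
box top front [[0.484, -0.0386], [0.5168, 0.0683]] yaw -17.1
box top back [[0.5537, -0.063], [0.5836, 0.0531]] yaw -14.4
bar [[0.5203, -0.0434], [0.5451, 0.053]] yaw -14.4
cheek L,R [[0.7145, 0.0465], [0.6864, 0.0486]] [[0.6998, -0.0866], [0.6678, -0.0834]]
lips [[0.6511, 0.0704], [0.6296, -0.0953]] knob [[0.6334 0.1614]]
clock: 1.32
tool_pos: [0.2192, 0.4771, 0.2267]
tcp_rot: [0.671, 3.069, 0.0]
wrist_force: [-0.1, -0.1, -0.8]
grip_width: 0.685
```

```bash
python3 - <<'E'
from h import *
o=get_obs(); R=Rot.from_rotvec(o['tcp_rot']).as_matrix()
pts=[]
for n in ['top','scene']:
    D=np.load(n+'0.npz')['D']; P=cloud(cam(n),D).reshape(-1,3)[D.ravel()>0]
    Q=(P-o['tool_pos'])@R; Q=Q[(abs(Q[:,0])<.15)&(abs(Q[:,1])<.15)&(Q[:,2]<.02)&(Q[:,2]>-.35)]
    print(n,len(Q))
    for a in np.arange(-.30,.02,.02):
        s=Q[(Q[:,2]>=a)&(Q[:,2]<a+.02)]
        if len(s)>3: print(round(a*1000),len(s),'x',(s[:,0].min()*1000).round(),(s[:,0].max()*1000).round(),'y',(s[:,1].min()*1000).round(),(s[:,1].max()*1000).round())
im=np.load('scene0.npz')['im']; save('grip',cv2.resize(im[130:310,440:560],None,fx=3.3,fy=3.3,interpolation=cv2.INTER_CUBIC))
E
```

```text
top 3823
-300 18 x -68.0 48.0 y -47.0 -14.0
-280 133 x -15.0 31.0 y -41.0 -23.0
-260 34 x -4.0 26.0 y -38.0 -26.0
-240 50 x -34.0 26.0 y -36.0 -17.0
-220 106 x -40.0 35.0 y -36.0 6.0
-200 46 x -40.0 26.0 y -37.0 3.0
-180 286 x -38.0 37.0 y -51.0 17.0
-160 67 x -38.0 10.0 y -51.0 10.0
-140 57 x -25.0 15.0 y -51.0 -4.0
-120 645 x -39.0 25.0 y -95.0 96.0
-100 238 x -38.0 29.0 y -95.0 91.0
-80 71 x -36.0 29.0 y -87.0 85.0
-40 6 x -12.0 -11.0 y 48.0 65.0
scene 5553
-300 64 x -70.0 -10.0 y -41.0 38.0
-280 278 x -61.0 27.0 y -12.0 42.0
-260 211 x -38.0 35.0 y 3.0 40.0
-240 237 x -39.0 36.0 y -21.0 40.0
-220 260 x -41.0 25.0 y -30.0 42.0
-200 109 x -41.0 18.0 y -27.0 41.0
-180 345 x -39.0 20.0 y -51.0 39.0
-160 45 x -38.0 -17.0 y -44.0 19.0
-140 90 x -26.0 21.0 y -49.0 19.0
-120 1171 x -39.0 36.0 y -95.0 96.0
-100 452 x -40.0 36.0 y -92.0 94.0
-80 161 x -38.0 34.0 y -84.0 88.0
-60 12 x -11.0 -0.0 y -49.0 -44.0
-40 36 x -13.0 8.0 y -62.0 -43.0
-20 53 x -13.0 11.0 y -61.0 59.0
```

View pics/grip.png

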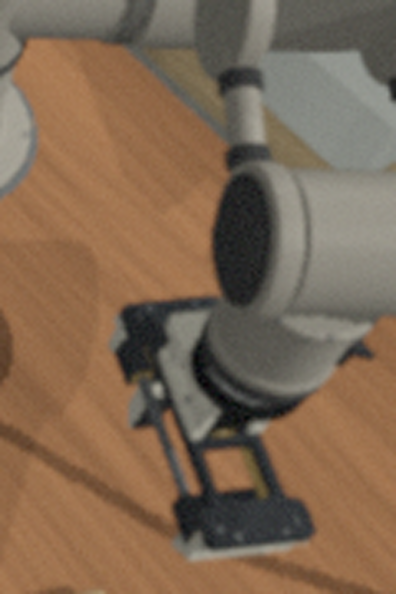

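```bash
python3 -m jog '[[[0,0,-3.4],-0.6,9.1],[[0,0,-3.4],-0.6,9.1],[[0,0,-3.4],-0.6,9.1],[[0,0,-3.4],-0.6,9.1],[[0,0,-3.4],-0.6,9.1]]'
for i in 1; do python3 -m jog '[[[-2.2,-2.5,0],0,9.1],[[-2.2,-2.5,0],0,9.1],[[-2.2,-2.5,0],0,9.1],[[-2.2,-2.5,0],0,9.1],[[-2.2,-2.5,0],0,9.1]]'; done; python3 -c "
from h import *
o=get_obs();print(Rot.from_rotvec(o['tcp_rot']).as_matrix().round(3),o['qpos'])"
```

```text
clock: 1.73
tool_pos: [0.219, 0.4767, 0.3986]
tcp_rot: [0.178, 3.136, 0.001]
wrist_force: [-0.3, 0.8, 0.7]
grip_width: 0.976
clock: 2.15
tool_pos: [0.3144, 0.3388, 0.3969]
tcp_rot: [0.182, 3.136, 0.0]
wrist_force: [0.9, 0.1, 0.8]
grip_width: 0.989
[[-0.993  0.116  0.   ]
 [ 0.116  0.993  0.   ]
 [-0.     0.    -1.   ]] [ 6.56663661e-01  1.45370964e-01  1.32660825e+00 -1.60830194e-05
  1.66915714e+00 -7.98048876e-01]
```

```bash
python3 -m jog '[[[-2.2,-2.5,0],0,9.1],[[-2.2,-2.5,0],0,9.1],[[-2.2,-2.5,0],0,9.1],[[-2.2,-2.5,0],0,9.1],[[-2.2,-2.5,0],0,9.1]]'; python3 -m jog '[[[-2.2,-2.5,0],0,9.1],[[-2.2,-2.5,0],0,9.1],[[-2.2,-2.5,0],0,9.1],[[-2.2,-2.5,0],0,9.1],[[-2.2,-2.5,0],0,9.1]]'; python3 -m jog '[[[-2.2,-2.5,0],0,9.1],[[-2.2,-2.5,0],0,9.1],[[-2.2,-2.5,0],0,9.1],[[-2.2,-2.5,0],0,9.1],[[-2.2,-2.5,0],0,9.1]]';  python3 -m jog '[[[-3.5,0,0],0,9.1],[[-3.5,0,0],0,9.1],[[-3.5,0,0],0,9.1],[[-3.5,0,0],0,9.1],[[-3.5,0,0],0,9.1]]'; python3 -c "
from h import *
o=get_obs();print(Rot.from_rotvec(o['tcp_rot']).as_matrix().round(3),o['qpos'])"
```

```text
clock: 2.57
tool_pos: [0.4092, 0.2016, 0.3969]
tcp_rot: [0.183, 3.136, 0.0]
wrist_force: [1.3, 1.1, 1.0]
grip_width: 0.991
clock: 2.98
tool_pos: [0.504, 0.0646, 0.3968]
tcp_rot: [0.183, 3.136, 0.0]
wrist_force: [0.6, 1.0, -0.0]
grip_width: 0.991
clock: 3.4
tool_pos: [0.5987, -0.0723, 0.3967]
tcp_rot: [0.183, 3.136, 0.0]
wrist_force: [1.0, 0.5, -0.9]
grip_width: 0.992
clock: 3.82
tool_pos: [0.7401, -0.0881, 0.393]
tcp_rot: [0.183, 3.126, -0.001]
wrist_force: [1.6, -0.3, 0.7]
grip_width: 0.991
[[-0.993  0.117  0.01 ]
 [ 0.117  0.993 -0.001]
 [-0.01  -0.    -1.   ]] [-2.21520021e-01  9.08275954e-01  5.99728128e-02  1.19264949e-03
  2.16336487e+00 -1.67473506e+00]
```

```bash
python3 -m jog '[[[-4,0,0],0,9.1],[[-4,0,0],0,9.1],[[-4,0,0],0,9.1],[[-4,0,0],0,9.1],[[-4,0,0],0,9.1]]'; python3 -c "
from h import *
o=get_obs();print(Rot.from_rotvec(o['tcp_rot']).as_matrix().round(3),o['qpos'])"; python3 -m jog '[[[-4,0,0],0,9.1],[[-4,0,0],0,9.1],[[-4,0,0],0,9.1],[[-4,0,0],0,9.1],[[-4,0,0],0,9.1]]'; python3 -c "
from h import *
o=get_obs();print(Rot.from_rotvec(o['tcp_rot']).as_matrix().round(3),o['qpos'])"
```

```text
clock: 4.23
tool_pos: [0.8149, -0.0964, 0.3277]
tcp_rot: [0.176, 3.019, -0.01]
wrist_force: [-0.1, 0.7, -0.4]
grip_width: 0.992
[[-0.986  0.116  0.116]
 [ 0.116  0.993 -0.014]
 [-0.117  0.    -0.993]] [-0.21559042  1.00752337  0.03726027  0.01270492  1.9801388  -1.66400144]
clock: 4.65
tool_pos: [0.8746, -0.1033, 0.2927]
tcp_rot: [0.169, 2.895, -0.021]
wrist_force: [0.3, 0.8, 0.1]
grip_width: 0.99
[[-0.964  0.116  0.238]
 [ 0.113  0.993 -0.028]
 [-0.239 -0.    -0.971]] [-0.21276172  1.06063719  0.03748694  0.02353216  1.80283423 -1.65868442]
```

```bash
python3 -m jog '[[[-4,0,0],0,9.1],[[-4,0,0],0,9.1],[[-4,0,0],0,9.1],[[-4,0,0],0,9.1],[[-4,0,0],0,9.1]]'; python3 -m jog '[[[-4,0,0],0,9.1],[[-4,0,0],0,9.1],[[-4,0,0],0,9.1],[[-4,0,0],0,9.1],[[-4,0,0],0,9.1]]';  python3 -c "
from h import *
o=get_obs();print(Rot.from_rotvec(o['tcp_rot']).as_matrix().round(3),o['qpos'])"
```

```text
clock: 5.07
tool_pos: [0.9229, -0.1088, 0.286]
tcp_rot: [0.161, 2.764, -0.031]
wrist_force: [-0.2, -0.8, 0.2]
grip_width: 0.991
clock: 5.48
tool_pos: [0.9603, -0.1132, 0.3053]
tcp_rot: [0.154, 2.632, -0.04]
wrist_force: [-0.5, -0.2, -0.5]
grip_width: 0.995
[[-0.869  0.117  0.482]
 [ 0.102  0.993 -0.057]
 [-0.485 -0.    -0.875]] [-0.21146727  1.0829451   0.03749148  0.04568731  1.51690445 -1.65625872]
```

```bash
python3 -m jog '[[[3.06,0.44,-1.7],0,7],[[3.06,0.44,-1.7],0,7],[[3.06,0.44,-1.7],0,7],[[3.06,0.44,-1.7],0,7],[[3.06,0.44,-1.7],0,7]]'; cat >> h.py <<'E'
BO=np.array([.671,-.0157]); BY=np.radians(-6.7)
def st():
    o=get_obs(); R=Rot.from_rotvec(o['tcp_rot']).as_matrix(); c,s=np.cos(BY),np.sin(BY); d=o['tool_pos'][:2]-BO
    print('bay mm',(1000*np.array([c*d[0]+s*d[1],-s*d[0]+c*d[1]])).round(1),'z',round(o['tool_pos'][2]*1000,1),'zt',R[:,2].round(3),'xt',R[:,0].round(3),'q',np.round(o['qpos'],2),'F',np.round(o['wrist_force'],1),'t',o['clock'],'w',round(o['grip_width']*91.8))
E
python3 -c "from h import *;st()"
```

```text
clock: 5.9
tool_pos: [0.8334, -0.0816, 0.3089]
tcp_rot: [0.154, 2.631, -0.04]
wrist_force: [-0.1, -0.5, -0.4]
grip_width: 0.771
bay mm [169.  -46.5] z 308.9 zt [ 0.482 -0.056 -0.875] xt [-0.869  0.102 -0.485] q [-0.21  0.63  0.93  0.05  1.07 -1.67] F [-0.1 -0.5 -0.4] t 5.9 w 71
```

Tilt is kept. Going back behind the box.

```bash
python3 -m jog '[[[3.06,0.45,-1.7],0,7],[[3.06,0.45,-1.7],0,7],[[3.06,0.45,-1.7],0,7],[[3.06,0.45,-1.7],0,7],[[3.06,0.45,-1.7],0,7]]';python3 -m jog '[[[3.06,0.45,-1.7],0,7],[[3.06,0.45,-1.7],0,7],[[3.06,0.45,-1.7],0,7],[[3.06,0.45,-1.7],0,7],[[3.06,0.45,-1.7],0,7]]'; python3 -m jog '[[[1.9,0,-1.05],0,7],[[1.9,0,-1.05],0,7],[[0,0,0],0,7],[[0,0,0],0,7],[[0,0,0],0,7]]'
python3 - <<'E'
from h import *
st()
im,D=grab_frame('top'); P=cloud(cam('top'),D).reshape(-1,3); im2,D2=grab_frame('scene'); save('scene1',im2[60:330,150:520].repeat(2,0).repeat(2,1)); 
E
```

```text
clock: 6.32
tool_pos: [0.6622, -0.0388, 0.3098]
tcp_rot: [0.153, 2.631, -0.04]
wrist_force: [1.0, 0.1, -0.7]
grip_width: 0.764
clock: 6.73
tool_pos: [0.4911, 0.0038, 0.3099]
tcp_rot: [0.154, 2.631, -0.04]
wrist_force: [0.7, 0.8, 0.0]
grip_width: 0.761
clock: 7.15
tool_pos: [0.4504, 0.0083, 0.3104]
tcp_rot: [0.154, 2.63, -0.04]
wrist_force: [0.2, -0.5, 0.2]
grip_width: 0.763
bay mm [-221.9   -1.9] z 310.4 zt [ 0.483 -0.057 -0.874] xt [-0.868  0.102 -0.487] q [-0.17 -0.14  1.95  0.04  0.82 -1.64] F [ 0.2 -0.5  0.2] t 7.15 w 70
```

View pics/scene1.png

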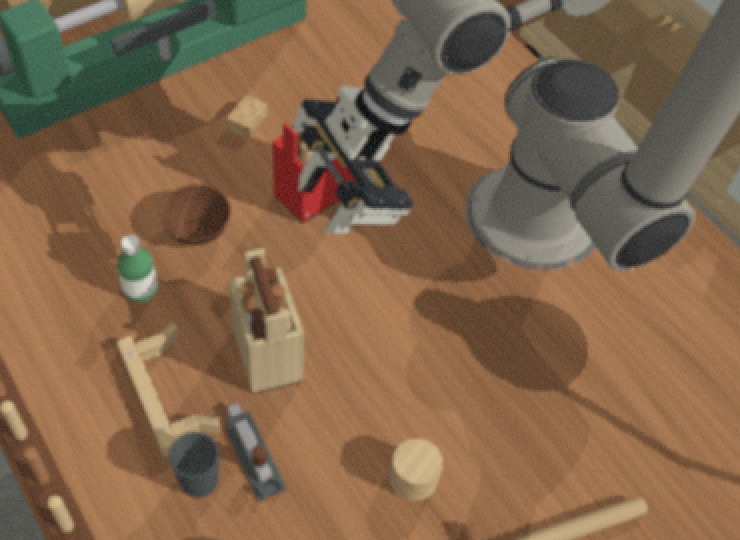

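```bash
python3 -m jog '[[[1.75,0.1,3.15],0,7],[[1.75,0.1,3.15],0,7],[[1.75,0.1,3.15],0,7],[[1.75,0.1,3.15],0,7],[[1.75,0.1,3.15],0,7]]';python3 -c "from h import *;st()"
```

```text
clock: 7.67
tool_pos: [0.4488, 0.0136, 0.1371]
tcp_rot: [0.155, 2.654, -0.036]
wrist_force: [6.6, -1.2, 4.1]
grip_width: 0.765
bay mm [-224.1    3.2] z 137.1 zt [ 0.462 -0.053 -0.885] xt [-0.879  0.103 -0.465] q [-0.15  0.13  2.25  0.07  0.28 -1.67] F [ 6.6 -1.2  4.1] t 7.6667 w 70
```

```bash
cat > fk.py <<'E'
import numpy as np
from scipy.optimize import least_squares
S=np.array([[.342,1.524,1.275,.525,.2267],[.1454,1.3266,1.6692,.4622,.3969],[.9083,.05997,2.1634,.7453,.393],[1.0829,.0375,1.5169,.967,.3053],[.63,.93,1.07,.8374,.3089],[-.14,1.95,.82,.4505,.3104],[.13,2.25,.28,.449,.1371],[1.0075,.03726,1.980,.8206,.3277]])
def fk(p,q):
    a2,a3,L,d,e,b=p; t=q[0]+q[1]; u=t+q[2]
    return a2*np.sin(q[0])+b*np.cos(t)+a3*np.sin(t)+L*np.sin(u), d+a2*np.cos(q[0])+a3*np.cos(t)-b*np.sin(t)+L*np.cos(u)
def res(p): return np.concatenate([[np.hypot(fk(p,s[:3])[0],p[4])-s[3],fk(p,s[:3])[1]-s[4]] for s in S])
f=least_squares(res,[.4,.35,.25,.3,.07,0]); p=f.x
if __name__=='__main__':
    print(p.round(4),np.abs(f.fun).max())
    for z in (.012,.02,.03):
        for r in (.44,.46,.48,.50,.54,.58,.62):
            best=None
            for tilt in np.arange(45,-1,-1.):
                g=least_squares(lambda q:[np.hypot(fk(p,[q[0],q[1],np.pi-np.radians(tilt)-q[0]-q[1]])[0],p[4])-r,fk(p,[q[0],q[1],np.pi-np.radians(tilt)-q[0]-q[1]])[1]-z],[.3,2.0])
                q5=np.pi-np.radians(tilt)-g.x.sum()
                if g.cost<1e-8 and q5>=.285: best=(tilt,g.x.round(2),round(q5,2)); break
            print(z,r,best)
E
python3 fk.py
```

```text
[0.5052 0.3791 0.3198 0.2261 0.0829 0.0479] 0.0028223042055252057
0.012 0.44 (np.float64(12.0), array([0.46, 2.18]), np.float64(0.3))
0.012 0.46 (np.float64(13.0), array([0.48, 2.14]), np.float64(0.3))
0.012 0.48 (np.float64(14.0), array([0.49, 2.1 ]), np.float64(0.3))
0.012 0.5 (np.float64(15.0), array([0.51, 2.06]), np.float64(0.3))
0.012 0.54 (np.float64(17.0), array([0.55, 1.99]), np.float64(0.31))
0.012 0.58 (np.float64(19.0), array([0.59, 1.91]), np.float64(0.31))
0.012 0.62 (np.float64(22.0), array([0.63, 1.84]), np.float64(0.29))
0.02 0.44 (np.float64(13.0), array([0.44, 2.19]), np.float64(0.29))
0.02 0.46 (np.float64(14.0), array([0.45, 2.15]), np.float64(0.29))
0.02 0.48 (np.float64(15.0), array([0.47, 2.11]), np.float64(0.3))
0.02 0.5 (np.float64(16.0), array([0.49, 2.07]), np.float64(0.3))
0.02 0.54 (np.float64(18.0), array([0.53, 2.  ]), np.float64(0.3))
0.02 0.58 (np.float64(20.0), array([0.57, 1.92]), np.float64(0.3))
0.02 0.62 (np.float64(22.0), array([0.61, 1.84]), np.float64(0.31))
0.03 0.44 (np.float64(14.0), array([0.41, 2.19]), np.float64(0.3))
0.03 0.46 (np.float64(15.0), array([0.43, 2.16]), np.float64(0.3))
0.03 0.48 (np.float64(16.0), array([0.45, 2.12]), np.float64(0.3))
0.03 0.5 (np.float64(17.0), array([0.47, 2.08]), np.float64(0.3))
0.03 0.54 (np.float64(19.0), array([0.51, 2.01]), np.float64(0.3))
0.03 0.58 (np.float64(21.0), array([0.55, 1.93]), np.float64(0.3))
0.03 0.62 (np.float64(23.0), array([0.59, 1.85]), np.float64(0.3))
```

```bash
cat > fk3.py <<'E'
import numpy as np
from scipy.optimize import least_squares
from scipy.spatial.transform import Rotation as Rot
A2,A3,L,D1,E,B=[0.5052,0.3791,0.3198,0.2261,0.0829,0.0479]
LO=np.array([-2.53,-.77,.04,-1,.28,-3.11]);HI=np.array([2.53,2.02,2.7,4.14,2.66,3.11])
BO=np.array([.671,-.0157]); BY=np.radians(-6.7)
def fk(q):
    t=q[1]+q[2]; R=Rot.from_euler('ZYZYZ',[q[0],t,q[3],q[4],q[5]])
    ax=R.apply([0,0,1]); w=Rot.from_euler('z',q[0]).apply([A2*np.sin(q[1])+B*np.cos(t)+A3*np.sin(t),E,D1+A2*np.cos(q[1])+A3*np.cos(t)-B*np.sin(t)])
    return w+L*ax,R
def b2w(x,y): c,s=np.cos(BY),np.sin(BY); return BO+[c*x-s*y,s*x+c*y]
def axis(f,l,az=BY):
    d=np.array([np.tan(np.radians(f)),np.tan(np.radians(l)),-1]); d/=np.linalg.norm(d); return Rot.from_euler('z',az).apply(d)
def ik(p,d,q0):
    g=least_squares(lambda q:np.r_[(fk(np.r_[q,0])[0]-p)*10,fk(np.r_[q,0])[1].apply([0,0,1])-d,1e-4*(q-q0)],np.clip(q0,LO[:5]+.001,HI[:5]-.001),bounds=(LO[:5],HI[:5]))
    e=fk(np.r_[g.x,0]); return g.x,np.linalg.norm(e[0]-p)*1000,np.degrees(np.arccos(min(1,e[1].apply([0,0,1])@d)))
E
python3 - <<'E'
from fk3 import *
from plant import get_obs
o=get_obs(); p,R=fk(o['qpos']); print(p-o['tool_pos'],np.round(R.as_matrix()-Rot.from_rotvec(o['tcp_rot']).as_matrix(),3).tolist())
for f,l in [(28,18),(28,22),(32,18),(36,18),(36,22)]:
    print(f,l)
    for x,y in [(-.23,0),(-.15,0),(-.055,0)]:
        q,e,a=ik(np.r_[b2w(x,y),.02],axis(f,l),np.array([-.2,.3,2.1,1.5,.4])); print('  ',x,q.round(2),round(e,1),round(a,1))
E
```

```text
Traceback (most recent call last):
  File "fk3.py", line 8, in fk
    t=q[1]+q[2]; R=Rot.from_euler('ZYZYZ',[q[0],t,q[3],q[4],q[5]])
                   ~~~~~~~~~~~~~~^^^^^^^^^^^^^^^^^^^^^^^^^^^^^^^^^
  File "scipy/spatial/transform/_rotation.pyx", line 1413, in scipy.spatial.transform._rotation.Rotation.from_euler
ValueError: Expected axis specification to be a non-empty string of upto 3 characters, got ZYZYZ
```

```bash
sed -i "s/R=Rot.from_euler('ZYZYZ',\[q\[0\],t,q\[3\],q\[4\],q\[5\]\])/R=Rot.from_euler('ZYZ',[q[0],t,q[3]])*Rot.from_euler('YZ',[q[4],q[5]])/" fk3.py
python3 - <<'E'
from fk3 import *
from plant import get_obs
o=get_obs(); p,R=fk(o['qpos']); print(p-o['tool_pos'],np.round(R.as_matrix(),3).tolist(),Rot.from_rotvec(o['tcp_rot']).as_matrix().round(3).tolist())
for f,l in [(28,18),(28,22),(32,18),(36,18),(36,22)]:
    print(f,l)
    for x,y in [(-.23,0),(-.15,0),(-.055,0)]:
        q,e,a=ik(np.r_[b2w(x,y),.02],axis(f,l),np.array([-.2,.3,2.1,1.5,.4])); print('  ',x,q.round(2),round(e,1),round(a,1))
E
```

```text
[3.26598208e-04 6.56042263e-03 7.83876059e-05] [[-0.116, -0.879, 0.462], [-0.993, 0.103, -0.053], [-0.001, -0.465, -0.885]] [[-0.879, 0.116, 0.462], [0.103, 0.993, -0.053], [-0.465, 0.001, -0.885]]
28 18
   -0.23 [-0.49  0.49  2.41  1.82  0.45] 0.0 0.0
   -0.15 [-0.41  0.54  2.2   1.55  0.4 ] 0.0 0.0
   -0.055 [-0.35  0.63  1.94  1.19  0.41] 0.0 0.0
28 22
   -0.23 [-0.55  0.51  2.4   1.7   0.52] 0.0 0.0
   -0.15 [-0.46  0.56  2.19  1.49  0.48] 0.0 0.0
   -0.055 [-0.39  0.64  1.93  1.21  0.49] 0.0 0.0
32 18
   -0.23 [-0.5   0.52  2.47  2.08  0.53] 0.0 0.0
   -0.15 [-0.41  0.56  2.25  1.86  0.43] 0.0 0.0
   -0.055 [-0.35  0.63  2.    1.5   0.39] 0.0 0.0
36 18
   -0.23 [-0.52  0.57  2.52  2.27  0.64] 0.0 0.0
   -0.15 [-0.42  0.58  2.31  2.12  0.5 ] 0.0 0.0
   -0.055 [-0.35  0.64  2.05  1.83  0.4 ] 0.0 0.0
36 22
   -0.23 [-0.58  0.59  2.51  2.13  0.67] 0.0 0.0
   -0.15 [-0.47  0.59  2.29  1.98  0.56] 0.0 0.0
   -0.055 [-0.39  0.65  2.04  1.73  0.47] 0.0 0.0
```

```bash
sed -i 's/0.0829/0.0765/' fk3.py; python3 - <<'E'
from fk3 import *
F=np.r_[np.cos(BY),np.sin(BY),0]
for f,l in [(26,15),(28,15),(30,15),(26,18),(30,18)]:
    print(f,l)
    for x,y in [(-.225,0),(-.15,0),(-.055,0)]:
        d=axis(f,l); q,e,a=ik(np.r_[b2w(x,y),.02],d,np.array([-.2,.3,2.1,1.3,.4]))
        R0=fk(np.r_[q,0])[1]*Rot.from_euler('z',90,degrees=True)
        yt=np.cross(d,-F); yt/=np.linalg.norm(yt); yl=R0.inv().apply(yt); # want y along +-yt
        q6=np.arctan2(-yl[0],yl[1]); print('  ',x,q.round(2),'q6 for y=left/back cam',round(q6,2),'y',yt.round(2),'err',round(e,1),round(a,1))
E
```

```text
26 15
   -0.225 [-0.41  0.47  2.37  1.76  0.36] q6 for y=left/back cam 2.78 y [0.11 0.96 0.26] err 0.0 0.0
   -0.15 [-0.35  0.53  2.17  1.42  0.34] q6 for y=left/back cam -3.09 y [0.11 0.96 0.26] err 0.0 0.0
   -0.055 [-0.3   0.62  1.91  1.01  0.37] q6 for y=left/back cam -2.61 y [0.11 0.96 0.26] err 0.0 0.0
28 15
   -0.225 [-0.41  0.48  2.39  1.93  0.39] q6 for y=left/back cam 2.6 y [0.11 0.96 0.26] err 0.0 0.0
   -0.15 [-0.35  0.53  2.2   1.61  0.34] q6 for y=left/back cam 3.0 y [0.11 0.96 0.26] err 0.0 0.0
   -0.055 [-0.3   0.62  1.94  1.17  0.35] q6 for y=left/back cam -2.77 y [0.11 0.96 0.26] err 0.0 0.0
30 15
   -0.225 [-0.42  0.5   2.42  2.08  0.43] q6 for y=left/back cam 2.44 y [0.11 0.96 0.26] err 0.0 0.0
   -0.15 [-0.36  0.54  2.23  1.8   0.35] q6 for y=left/back cam 2.81 y [0.11 0.96 0.26] err 0.0 0.0
   -0.055 [-0.31  0.62  1.97  1.35  0.33] q6 for y=left/back cam -2.95 y [0.11 0.96 0.26] err 0.0 0.0
26 18
   -0.225 [-0.45  0.49  2.36  1.67  0.42] q6 for y=left/back cam 2.83 y [0.11 0.94 0.31] err 0.0 0.0
   -0.15 [-0.39  0.54  2.16  1.4   0.4 ] q6 for y=left/back cam -3.08 y [0.11 0.94 0.31] err 0.0 0.0
   -0.055 [-0.33  0.63  1.91  1.06  0.43] q6 for y=left/back cam -2.67 y [0.11 0.94 0.31] err 0.0 0.0
30 18
   -0.225 [-0.47  0.51  2.42  1.96  0.47] q6 for y=left/back cam 2.53 y [0.11 0.94 0.31] err 0.0 0.0
   -0.15 [-0.39  0.55  2.22  1.72  0.41] q6 for y=left/back cam 2.88 y [0.11 0.94 0.31] err 0.0 0.0
   -0.055 [-0.34  0.63  1.97  1.35  0.39] q6 for y=left/back cam -2.95 y [0.11 0.94 0.31] err 0.0 0.0
```

```bash
python3 -m jog '[[[-1.49,0,-2.83],0,3],[[-1.49,0,-2.83],0,3],[[-1.49,0,-2.83],0,3],[[-1.49,0,-2.83],0,3],[[-1.49,0,-2.83],0,3]]';python3 -m jog '[[[-1.49,0,-2.83],0,3],[[-1.49,0,-2.83],0,3],[[-1.49,0,-2.83],0,3],[[-1.49,0,-2.83],0,3],[[-1.49,0,-2.83],0,3]]'
for i in 1 ; do python3 -m jog '[[[0,0,0],1,3],[[0,0,0],1,3],[[0,0,0],1,3],[[0,0,0],1,3],[[0,0,0],1,3]]'; done
python3 - <<'E'
from h import *
st()
for n in('top','scene'):
    D=np.load(n+'0.npz')['D'];P=cloud(cam(n),D).reshape(-1,3)[D.ravel()>0]
    for lo in np.arange(.3,1.0,.1):
        m=(P[:,0]>lo)&(P[:,0]<lo+.1)&(P[:,1]>.4)&(P[:,1]<.95)
        if m.sum(): print(n,round(lo,1),m.sum(),'maxz',P[m,2].max().round(3),'ymax',P[m,1].max().round(2))
E
```

```text
clock: 8.08
tool_pos: [0.4506, 0.013, 0.302]
tcp_rot: [0.154, 2.647, -0.037]
wrist_force: [1.2, -0.4, -1.0]
grip_width: 0.445
clock: 8.5
tool_pos: [0.4494, 0.013, 0.4623]
tcp_rot: [0.154, 2.646, -0.037]
wrist_force: [0.8, 0.9, 0.3]
grip_width: 0.329
clock: 8.92
tool_pos: [0.4498, 0.013, 0.4605]
tcp_rot: [0.843, 2.521, 0.138]
wrist_force: [-0.3, -1.7, -0.5]
grip_width: 0.327
bay mm [-223.     2.6] z 460.5 zt [ 0.469 -0.054 -0.882] xt [-0.698  0.59  -0.407] q [-0.16 -0.18  1.57  0.02  1.25 -1.08] F [-0.3 -1.7 -0.5] t 8.9167 w 30
top 0.3 4567 maxz 0.138 ymax 0.81
top 0.4 3929 maxz 0.137 ymax 0.85
top 0.5 3890 maxz 0.104 ymax 0.85
top 0.6 3419 maxz 0.1 ymax 0.85
top 0.7 3158 maxz 0.094 ymax 0.85
top 0.8 3213 maxz 0.009 ymax 0.85
top 0.9 1499 maxz 0.008 ymax 0.85
scene 0.3 5612 maxz 0.139 ymax 0.79
scene 0.4 4611 maxz 0.136 ymax 0.73
scene 0.5 3267 maxz 0.095 ymax 0.65
scene 0.6 2366 maxz 0.01 ymax 0.58
scene 0.7 1513 maxz 0.009 ymax 0.53
scene 0.8 588 maxz 0.01 ymax 0.47
scene 0.9 6 maxz 0.003 ymax 0.41
```

```bash
python3 -m jog '[[[0,0,0],1,3],[[0,0,0],1,3],[[0,0,0],1,3],[[0,0,0],1,3],[[0,0,0],1,3]]' >/dev/null; python3 -m jog '[[[0,0,0],1,3],[[0,0,0],1,3],[[0,0,0],1,3],[[0,0,0],1,3],[[0,0,0],1,3]]' >/dev/null; python3 -m jog '[[[0,0,0],1,3],[[0,0,0],1,3],[[0,0,0],1,3],[[0,0,0],1,3],[[0,0,0],1,3]]'>/dev/null; python3 -m jog '[[[0,0,0],1,3],[[0,0,0],1,3],[[0,0,0],1,3],[[0,0,0],1,3],[[0,0,0],1,3]]'>/dev/null; python3 -m jog '[[[0,0,0],1,3],[[0,0,0],1,3],[[0,0,0],1,3],[[0,0,0],1,3],[[0,0,0],1,3]]'>/dev/null
cat >> h.py <<'E'
def tl(d,n):
    "world displacement (m) -> tool-axis rows cm over n rows"
    R=Rot.from_rotvec(get_obs()['tcp_rot']).as_matrix(); v=R.T@np.array(d)*100/n; print('row',v.round(2),'norm',np.linalg.norm(v).round(2),'x',n); return v
E
python3 - <<'E'
from h import *
st(); o=get_obs(); p=o['tool_pos']
tl(np.array([.47,.55,.46])-p,16); tl([.0,.0,.1],1); a=np.radians(51); tl([np.cos(a)*.2,np.sin(a)*.2,0],5)
E
```

```text
bay mm [-223.     2.7] z 460.5 zt [ 0.469 -0.054 -0.882] xt [ 0.875 -0.108  0.472] q [-0.16 -0.18  1.57  0.02  1.25  1.53] F [-0.3  0.7 -0.9] t 11.0 w 30
row [-0.25 -3.35 -0.12] norm 3.36 x 16
row [ 4.72 -0.03 -8.82] norm 10.0 x 1
row [ 1.87 -3.39  1.01] norm 4.0 x 5
```

```bash
python3 -m jog '[[[-0.25,-3.35,-0.12],0,3],[[-0.25,-3.35,-0.12],0,3],[[-0.25,-3.35,-0.12],0,3],[[-0.25,-3.35,-0.12],0,3],[[-0.25,-3.35,-0.12],0,3]]' >/dev/null; python3 -m jog '[[[-0.25,-3.35,-0.12],0,3],[[-0.25,-3.35,-0.12],0,3],[[-0.25,-3.35,-0.12],0,3],[[-0.25,-3.35,-0.12],0,3],[[-0.25,-3.35,-0.12],0,3]]' >/dev/null; python3 -m jog '[[[-0.25,-3.35,-0.12],0,3],[[-0.25,-3.35,-0.12],0,3],[[-0.25,-3.35,-0.12],0,3],[[-0.25,-3.35,-0.12],0,3],[[-0.25,-3.35,-0.12],0,3]]' >/dev/null; python3 -m jog '[[[1.87,-3.39,1],0,3],[[1.87,-3.39,1],0,3],[[1.87,-3.39,1],0,3],[[1.87,-3.39,1],0,3],[[1.87,-3.39,1],0,3]]'
python3 - <<'E'
from h import *
st(); o=get_obs(); a=np.radians(51); tl([np.cos(a)*.2,np.sin(a)*.2,0],5)
E
```

```text
clock: 12.67
tool_pos: [0.5534, 0.6188, 0.4196]
tcp_rot: [3.016, -0.153, 0.771]
wrist_force: [2.2, 3.2, -3.5]
grip_width: 0.33
bay mm [-190.8  616.4] z 419.6 zt [ 0.477 -0.048 -0.877] xt [ 0.873 -0.089  0.48 ] q [ 0.9   0.93  0.05 -0.43  1.85  2.39] F [ 2.2  3.2 -3.5] t 12.6667 w 30
row [ 1.92 -3.35  1.05] norm 4.0 x 5
```

```bash
cat >> h.py <<'E'
def fl():
    R=Rot.from_rotvec(get_obs()['tcp_rot']).as_matrix(); z=R[:,2]; c,s=np.cos(BY),np.sin(BY); x=R[:,0];y=R[:,1]
    b=lambda v:np.round([c*v[0]+s*v[1],-s*v[0]+c*v[1],v[2]],3)
    print('fwd,lat tilt deg',np.degrees(np.arctan2([b(z)[0],b(z)[1]],-z[2])).round(1),'tool x,y in bay',b(x),b(y))
E
python3 -m jog '[[[1.92,-3.35,1],0,3],[[1.92,-3.35,1],0,3],[[1.92,-3.35,1],0,3],[[1.92,-3.35,1],0,3],[[1.92,-3.35,1],0,3]]'
python3 -m jog '[[[1.92,-3.35,1],0,3],[[1.92,-3.35,1],0,3],[[1.92,-3.35,1],0,3],[[1.92,-3.35,1],0,3],[[1.92,-3.35,1],0,3]]'
python3 - <<'E'
from h import *
st(); fl(); a=np.radians(51); tl([np.cos(a)*.2,np.sin(a)*.2,0],5)
E
```

```text
clock: 13.08
tool_pos: [0.6093, 0.674, 0.3788]
tcp_rot: [-2.92, 0.122, -0.892]
wrist_force: [0.1, -0.5, 0.0]
grip_width: 0.329
clock: 13.5
tool_pos: [0.6455, 0.721, 0.3508]
tcp_rot: [-2.793, 0.078, -0.976]
wrist_force: [-0.8, 0.3, -0.2]
grip_width: 0.327
bay mm [-111.3  728.7] z 350.8 zt [ 0.622  0.154 -0.768] xt [ 0.783 -0.109  0.612] q [ 0.89  1.07  0.04 -0.4   1.46  2.44] F [-0.8  0.3 -0.2] t 13.5 w 30
fwd,lat tilt deg [38.  16.3] tool x,y in bay [ 0.79  -0.017  0.612] [ 0.125 -0.974 -0.188]
row [ 1.63 -3.03  2.04] norm 4.0 x 5
```

```bash
python3 - <<'E'
from h import *
import fk3
from fk3 import fk,ik,b2w
o=get_obs(); q=np.array(o['qpos'])[:5]; R=Rot.from_rotvec(o['tcp_rot'])*Rot.from_rotvec([0,0,np.radians(9)]); d=R.apply([0,0,1]); p=np.array(o['tool_pos'])
way=[np.r_[b2w(-.26,.3),.38],np.r_[b2w(-.235,.003),.33],np.r_[b2w(-.235,.003),.022],np.r_[b2w(-.15,.003),.022],np.r_[b2w(-.052,.003),.022]]
for w in way:
    for s in np.linspace(.05,1,20): q,e,a=ik(p+(w-p)*s,d,q)
    p=w; x=fk(np.r_[q,0])[1].inv().apply(R.apply([1,0,0])); q6=np.arctan2(x[1],x[0])-np.pi/2
    print(w.round(3),q.round(2),round(e,1),round(a,1),'q6',round((q6+np.pi)%(2*np.pi)-np.pi,2))
tl(way[0]-o['tool_pos'],16)
E
```

```text
[0.448 0.313 0.38 ] [ 0.6  -0.03  1.75 -0.33  0.78] 0.0 0.0 q6 2.54
[0.438 0.015 0.33 ] [-0.47 -0.25  2.07  0.59  0.85] 0.0 0.0 q6 1.03
[0.438 0.015 0.022] [-0.47  0.59  2.56  2.44  0.7 ] 0.0 0.0 q6 -1.13
[0.522 0.005 0.022] [-0.37  0.58  2.33  2.31  0.52] 0.0 0.0 q6 -0.85
[ 0.62  -0.007  0.022] [-0.31  0.64  2.07  2.04  0.39] 0.0 0.0 q6 -0.49
row [-0.58  2.46 -1.3 ] norm 2.84 x 16
```

```bash
python3 -m jog '[[[-0.62,2.62,-1.39],0,3],[[-0.62,2.62,-1.39],0,3],[[-0.62,2.62,-1.39],0,3],[[-0.62,2.62,-1.39],0,3],[[-0.62,2.62,-1.39],0,3]]' >/dev/null; python3 -m jog '[[[-0.62,2.62,-1.39],0,3],[[-0.62,2.62,-1.39],0,3],[[-0.62,2.62,-1.39],0,3],[[-0.62,2.62,-1.39],0,3],[[-0.62,2.62,-1.39],0,3]]' >/dev/null;  python3 -m jog '[[[-0.62,2.62,-1.39],0,3],[[-0.62,2.62,-1.39],0,3],[[-0.62,2.62,-1.39],0,3],[[-0.62,2.62,-1.39],0,3],[[-0.62,2.62,-1.39],0,3]]' >/dev/null; python3 -m jog '[[[0,0,0],0.75,3],[[0,0,0],0.75,3],[[0,0,0],0,3],[[0,0,0],0,3],[[0,0,0],0,3]]' >/dev/null; python3 - <<'E'
from h import *
from fk3 import b2w
st(); fl(); p=get_obs()['tool_pos']; w=np.r_[b2w(-.235,.003),.33]; tl(w-p,10); tl([0,0,-.15],5)
E
```

```text
bay mm [-250.3  327.6] z 383.1 zt [ 0.624  0.152 -0.767] xt [ 0.774 -0.26   0.578] q [ 0.64  0.03  1.69 -0.36  0.8   2.59] F [-0.4 -0.1  0.3] t 15.1667 w 30
fwd,lat tilt deg [38.1 16.3] tool x,y in bay [ 0.799 -0.168  0.578] [ 0.   -0.96 -0.28]
row [ 0.36  3.27 -0.23] norm 3.29 x 10
row [-1.73  0.84  2.3 ] norm 3.0 x 5
```

```bash
python3 -m jog '[[[0.36,3.27,-0.23],0,3],[[0.36,3.27,-0.23],0,3],[[0.36,3.27,-0.23],0,3],[[0.36,3.27,-0.23],0,3],[[0.36,3.27,-0.23],0,3]]' >/dev/null; python3 -m jog '[[[0.36,3.27,-0.23],0,3],[[0.36,3.27,-0.23],0,3],[[0.36,3.27,-0.23],0,3],[[0.36,3.27,-0.23],0,3],[[0.36,3.27,-0.23],0,3]]' >/dev/null; python3 -m jog '[[[-1.73,0.84,2.3],0,3],[[-1.73,0.84,2.3],0,3],[[-1.73,0.84,2.3],0,3],[[-1.73,0.84,2.3],0,3],[[-1.73,0.84,2.3],0,3]]' >/dev/null; python3 - <<'E'
from h import *
from fk3 import b2w
st(); fl(); p=get_obs()['tool_pos']; w=np.r_[b2w(-.235,.003),.06]; tl(w-p,5)
E
```

```text
bay mm [-236.5    7.9] z 185.3 zt [ 0.623  0.153 -0.767] xt [ 0.774 -0.261  0.576] q [-0.44 -0.02  2.37  1.12  0.47  0.39] F [ 1.4 -0.1  0.5] t 16.4167 w 30
fwd,lat tilt deg [38.  16.3] tool x,y in bay [ 0.8   -0.169  0.576] [-0.    -0.96  -0.281]
row [-1.4   0.8   1.92] norm 2.51 x 5
```

Tracking the plan. Lower further and look.

```bash
python3 -m jog '[[[-1.4,0.8,1.92],0,3],[[-1.4,0.8,1.92],0,3],[[-1.4,0.8,1.92],0,3],[[-1.4,0.8,1.92],0,3],[[-1.4,0.8,1.92],0,3]]' ; python3 -m jog '[[[0,0,0],0,3],[[0,0,0],0,3],[[0,0,0],0,3],[[0,0,0],0,3],[[0,0,0],0,3]]' >/dev/null; python3 - <<'E'
from h import *
from fk3 import b2w
st(); fl(); p=get_obs()['tool_pos']; w=np.r_[b2w(-.235,.003),.022]; tl(w-p,5)
im,D=grab_frame('scene'); save('scene2',cv2.resize(im[110:290,190:430],None,fx=3,fy=3))
E
```

```text
clock: 16.83
tool_pos: [0.4416, 0.0208, 0.1014]
tcp_rot: [-2.722, 0.282, -0.942]
wrist_force: [1.0, -0.1, 1.3]
grip_width: 0.328
bay mm [-232.1    9.9] z 103.4 zt [ 0.629  0.169 -0.759] xt [ 0.771 -0.262  0.58 ] q [-0.45  0.25  2.49  1.93  0.47 -0.51] F [-0.4 -0.4  0.6] t 17.25 w 30
fwd,lat tilt deg [38.6 17.6] tool x,y in bay [ 0.796 -0.17   0.58 ] [ 0.011 -0.956 -0.295]
row [-0.97  0.61  1.17] norm 1.64 x 5
```

View pics/scene2.png

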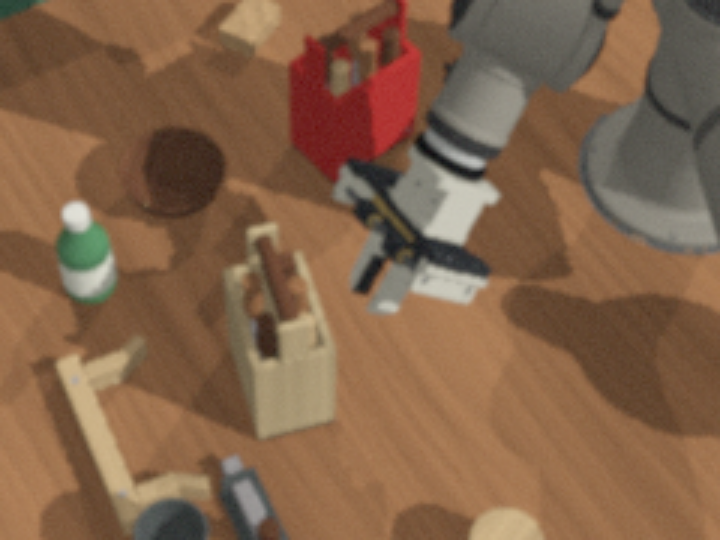

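```bash
python3 - <<'E'
from h import *
o=get_obs(); R=Rot.from_rotvec(o['tcp_rot']).as_matrix(); tgt=np.array([.436,.014,.022])
for n in('top','scene'):
    f=np.load(n+'0.npz'); P=cloud(cam(n),f['D']).reshape(-1,3); c=f['im'].reshape(-1,3).astype(int)
    m=(c[:,0]>120)&(c[:,1]<60)&(c[:,2]<70)&(abs(P[:,0]-.3)<.15)&(abs(P[:,1]+.23)<.15)&(P[:,2]>.02)
    print(n,m.sum(),rect(P[m]),'maxy',P[m,1].max(),'maxx',P[m,0].max(),'at maxy',P[m][P[m,1].argmax()])
    Q=(P[m]-tgt)@R; d=np.maximum(np.abs(Q)-[.0375,.095,0],0); dz=np.maximum(np.maximum(-.125-Q[:,2],Q[:,2]+.066),0); d[:,2]=dz
    k=np.linalg.norm(d,axis=1); print('min dist body mm',k.min()*1000)
    wr=np.hypot(Q[:,0],Q[:,1])[(Q[:,2]<-.12)]; print('wrist cyl',wr.min() if len(wr) else None)
E
```

```text
top 636 (array([ 295.3, -232.3]), array([119.1,  82.9]), 7.6) maxy -0.18451406481663876 maxx 0.35940140651853253 at maxy [ 0.34863901 -0.18451406  0.04205886]
min dist body mm 83.49419774032326
wrist cyl 0.17147113044516504
scene 809 (array([ 298.3, -232.3]), array([122.8,  84.7]), 7.9) maxy -0.18230751369111536 maxx 0.3623911847110809 at maxy [ 0.35087818 -0.18230751  0.1181492 ]
min dist body mm 79.81401890535376
wrist cyl 0.17107893936309468
```

```bash
python3 -m jog '[[[-0.95,0.6,1.15],0,3],[[-0.95,0.6,1.15],0,3],[[-0.95,0.6,1.15],0,3],[[-0.95,0.6,1.15],0,3],[[-0.95,0.6,1.15],0,3]]' >/dev/null; python3 -m jog '[[[0,0,0],0,3],[[0,0,0],0,3],[[0,0,0],0,3],[[0,0,0],0,3],[[0,0,0],0,3]]' ; python3 - <<'E'
from h import *
from fk3 import b2w
st(); fl(); p=get_obs()['tool_pos']; w=np.r_[b2w(-.21,.003),.022]; tl(w-p,5); tl(np.r_[b2w(.01,0)-b2w(0,0),0],1)
E
```

```text
clock: 18.13
tool_pos: [0.438, 0.0149, 0.0236]
tcp_rot: [-2.719, 0.283, -0.945]
wrist_force: [-0.3, -0.0, -0.0]
grip_width: 0.331
bay mm [-234.9    3.2] z 23.6 zt [ 0.629  0.169 -0.759] xt [ 0.771 -0.262  0.581] q [-0.48  0.59  2.57  2.41  0.72 -1.12] F [-0.3 -0.  -0. ] t 18.1333 w 30
fwd,lat tilt deg [38.6 17.6] tool x,y in bay [ 0.796 -0.17   0.581] [ 0.011 -0.956 -0.295]
row [0.38 0.02 0.32] norm 0.5 x 5
row [0.8  0.01 0.61] norm 1.0 x 1
```

```bash
python3 -m jog '[[[0.48,0,0.37],0,3],[[0.48,0,0.37],0,3],[[0.48,0,0.37],0,3],[[0.48,0,0.37],0,3],[[0.48,0,0.37],0,3]]'; python3 -m jog '[[[0.32,0,0.24],0,3],[[0.32,0,0.24],0,3],[[0.32,0,0.24],0,3],[[0.32,0,0.24],0,3],[[0.32,0,0.24],0,3]]'; python3 -m jog '[[[0.32,0,0.24],0,3],[[0.32,0,0.24],0,3],[[0.32,0,0.24],0,3],[[0.32,0,0.24],0,3],[[0.32,0,0.24],0,3]]'; cat >> h.py <<'E'
def box(n='top'):
    im,D=grab_frame(n); P=cloud(cam(n),D).reshape(-1,3); c,s=np.cos(BY),np.sin(BY); d=P[:,:2]-BO; X=c*d[:,0]+s*d[:,1]; Y=-s*d[:,0]+c*d[:,1]
    Q=np.c_[X,Y,P[:,2]]; m=(abs(Y)<.1)&(X>-.22)&(X<.07)&(P[:,2]>.125)&(P[:,2]<.147); mb=(abs(Y)<.1)&(X>-.22)&(X<.07)&(P[:,2]>.178)&(P[:,2]<.21)
    print(n,'box rim',m.sum(),rect(Q[m]),'bar',mb.sum(),rect(Q[mb]),'maxz',Q[mb,2].max()); return im
E
python3 - <<'E'
from h import *
st(); fl(); box(); save('scene3',cv2.resize(box('scene')[110:290,190:430],None,fx=3,fy=3))
E
```

```text
clock: 18.55
tool_pos: [0.4686, 0.0117, 0.0223]
tcp_rot: [-2.719, 0.284, -0.943]
wrist_force: [-0.0, -0.7, -0.3]
grip_width: 0.326
clock: 18.97
tool_pos: [0.4837, 0.0107, 0.0206]
tcp_rot: [-2.723, 0.287, -0.93]
wrist_force: [-20.0, -1.2, 11.5]
grip_width: 0.325
clock: 19.38
tool_pos: [0.5032, 0.0083, 0.0205]
tcp_rot: [-2.724, 0.288, -0.929]
wrist_force: [-17.4, -1.3, 9.3]
grip_width: 0.327
bay mm [-169.5    4.3] z 20.5 zt [ 0.62   0.169 -0.766] xt [ 0.777 -0.264  0.571] q [-0.4   0.58  2.38  2.31  0.57 -0.89] F [-17.4  -1.3   9.3] t 19.3833 w 30
fwd,lat tilt deg [37.9 17.5] tool x,y in bay [ 0.803 -0.171  0.571] [ 0.006 -0.955 -0.295]
top box rim 454 (array([-151.4,    8.5]), array([119.3, 141.6]), 87.7) bar 291 (array([-128.8,    7.7]), array([119.4,  41.2]), 87.2) maxz 0.20563050292623195
scene box rim 635 (array([-149. ,   10.4]), array([125.2, 143.4]), 88.2) bar 312 (array([-120.5,    8.9]), array([124.5,  35. ]), 88.9) maxz 0.20372208106308268
```

View pics/scene3.png

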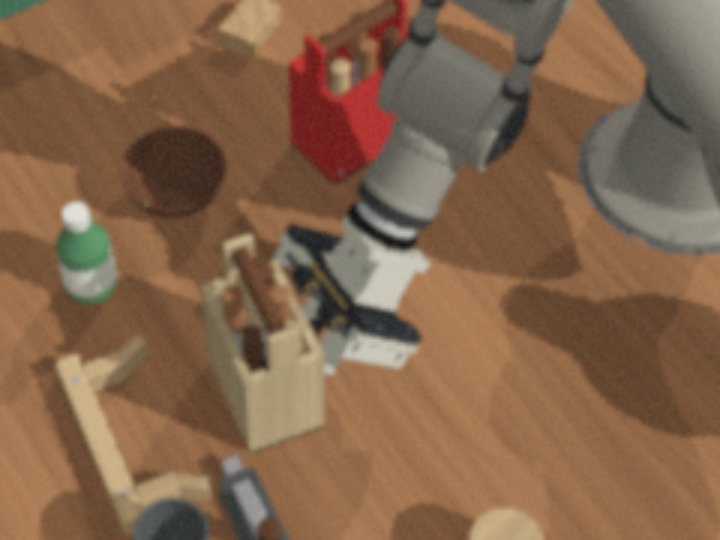

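```bash
python3 -m jog '[[[0.4,0.06,0.3],0,3],[[0.4,0.06,0.3],0,3],[[0.4,0.06,0.3],0,3],[[0.4,0.06,0.3],0,3],[[0.4,0.06,0.3],0,3]]';  python3 -m jog '[[[0.4,0.06,0.3],0,3],[[0.4,0.06,0.3],0,3],[[0.4,0.06,0.3],0,3],[[0.4,0.06,0.3],0,3],[[0.4,0.06,0.3],0,3]]'
python3 - <<'E'
from h import *
st(); fl(); box(); box('scene')
E
```

```text
clock: 19.9
tool_pos: [0.5273, 0.004, 0.0199]
tcp_rot: [-2.723, 0.283, -0.929]
wrist_force: [-21.0, 4.0, 13.1]
grip_width: 0.329
clock: 20.32
tool_pos: [0.5519, -0.0009, 0.0196]
tcp_rot: [-2.721, 0.281, -0.931]
wrist_force: [-23.4, 4.1, 18.1]
grip_width: 0.328
bay mm [-120.     0.8] z 19.6 zt [ 0.621  0.173 -0.764] xt [ 0.777 -0.26   0.573] q [-0.37  0.6   2.25  2.19  0.5  -0.73] F [-23.4   4.1  18.1] t 20.3167 w 30
fwd,lat tilt deg [38.  17.7] tool x,y in bay [ 0.802 -0.168  0.573] [ 0.012 -0.955 -0.296]
top box rim 589 (array([-125.4,    6.9]), array([188.8, 117.5]), 0.8) bar 376 (array([-140.7,   -4. ]), array([174.8, 120.1]), 9.5) maxz 0.2085876676735038
scene box rim 874 (array([-123.6,    1.1]), array([193.1, 145.4]), 4.8) bar 469 (array([-138.3,   -2.8]), array([180.4, 125.1]), 9.3) maxz 0.2091147423545802
```

```bash
sed -i 's/(X>-.22)/(X>X0)/g; s/^def box(n=.top.):/def box(n="top",X0=-.22):/' h.py; python3 - <<'E'
from h import *
box('top',-.085); im=box('scene',-.085); save('scene4',cv2.resize(im[120:300,190:430],None,fx=3,fy=3))
E
```

```text
top box rim 127 (array([-52.7,   7.4]), array([ 45.9, 116.9]), 4.0) bar 269 (array([-71.3,   6.9]), array([ 26.7, 117.1]), 1.4) maxz 0.2044199767121219
scene box rim 308 (array([-50.6,  10.2]), array([ 51.1, 124. ]), 6.7) bar 312 (array([-69.9,   8.3]), array([ 30.8, 123.7]), 2.3) maxz 0.20308762755342252
```

View pics/scene4.png

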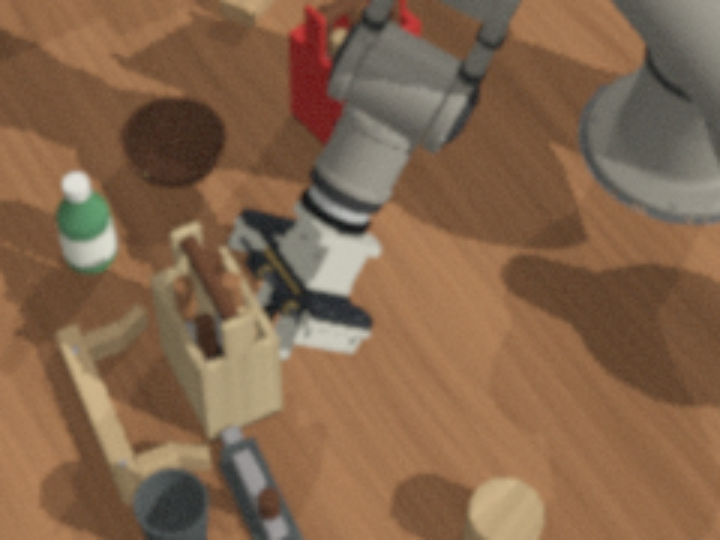

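```bash
python3 -m jog '[[[0.4,0,0.3],0,3],[[0.4,0,0.3],0,3],[[0.4,0,0.3],0,3],[[0.4,0,0.3],0,3],[[0.4,0,0.3],0,3]]';  python3 -m jog '[[[0.32,0,0.24],0,3],[[0.32,0,0.24],0,3],[[0.32,0,0.24],0,3],[[0.32,0,0.24],0,3],[[0.32,0,0.24],0,3]]'
python3 - <<'E'
from h import *
st(); fl(); box('top',-.045); box('scene',-.045)
E
```

```text
clock: 20.93
tool_pos: [0.5772, -0.0045, 0.0193]
tcp_rot: [-2.722, 0.283, -0.931]
wrist_force: [-18.5, 3.1, 11.2]
grip_width: 0.328
clock: 21.35
tool_pos: [0.5925, -0.0062, 0.018]
tcp_rot: [-2.727, 0.284, -0.921]
wrist_force: [-70.1, -5.1, 50.9]
grip_width: 0.329
bay mm [-79.1   0.3] z 18.0 zt [ 0.616  0.171 -0.769] xt [ 0.781 -0.261  0.567] q [-0.34  0.63  2.14  2.07  0.43 -0.56] F [-70.1  -5.1  50.9] t 21.35 w 30
fwd,lat tilt deg [37.5 17.5] tool x,y in bay [ 0.806 -0.168  0.567] [ 0.008 -0.956 -0.294]
top box rim 123 (array([-17.4,   6.7]), array([ 51.4, 117.8]), 0.4) bar 269 (array([-32.8,   5.3]), array([ 28.4, 117.6]), 2.4) maxz 0.20431351111865168
scene box rim 304 (array([-15.7,   7.8]), array([ 50.2, 126. ]), 2.3) bar 316 (array([-30.2,   8.3]), array([ 28.8, 121.9]), 1.5) maxz 0.20532616254894287
```

```bash
python3 -m jog '[[[-0.4,0,-0.33],0,3],[[-0.4,0,-0.33],0,3],[[-0.4,0,-0.33],0.5,3],[[0,0,0],0,3],[[0,0,0],0,3]]'; python3 - <<'E'
from h import *
st(); fl(); box('top',-.045); box('scene',-.045); B=lambda x,y:np.r_[np.cos(BY)*x-np.sin(BY)*y,np.sin(BY)*x+np.cos(BY)*y]
tl(np.r_[B(0,.025),.003],5); tl(np.r_[B(.005,0),0],1); tl(np.r_[B(0,-.005),0],1)
E
```

```text
clock: 21.87
tool_pos: [0.586, -0.0072, 0.0218]
tcp_rot: [-2.699, 0.353, -0.928]
wrist_force: [-0.5, -0.6, -0.3]
grip_width: 0.328
bay mm [-85.5  -1.4] z 21.8 zt [ 0.627  0.169 -0.76 ] xt [ 0.766 -0.311  0.563] q [-0.35  0.62  2.16  2.12  0.46 -0.57] F [-0.5 -0.6 -0.3] t 21.8667 w 30
fwd,lat tilt deg [38.4 17.6] tool x,y in bay [ 0.797 -0.22   0.563] [-0.031 -0.945 -0.325]
top box rim 125 (array([-18.8,   6.5]), array([ 53.8, 117.7]), 0.8) bar 269 (array([-32.7,   5.4]), array([ 28. , 117.8]), 2.0) maxz 0.20571816685844357
scene box rim 313 (array([-16.2,   7.6]), array([ 51.2, 126.5]), 2.5) bar 317 (array([-29. ,   8.2]), array([ 29.6, 121.5]), 0.8) maxz 0.20435283403602378
row [-0.08 -0.49  0.07] norm 0.5 x 5
row [ 0.4  -0.02  0.3 ] norm 0.5 x 1
row [ 0.11  0.47 -0.12] norm 0.5 x 1
```

```bash
python3 -m jog '[[[-0.08,-0.49,0.07],0,3],[[-0.08,-0.49,0.07],0,3],[[-0.08,-0.49,0.07],0,3],[[-0.08,-0.49,0.07],0,3],[[-0.08,-0.49,0.07],0,3]]'; python3 -m jog '[[[0.24,0,0.18],0,3],[[0.24,0,0.18],0,3],[[0.31,0.27,0.11],0,3],[[0.31,0.27,0.11],0,3],[[0.31,0.27,0.11],0,3]]'; python3 - <<'E'
from h import *
st(); fl(); box('top',-.045); box('scene',-.045)
E
```

```text
clock: 22.38
tool_pos: [0.5884, 0.0185, 0.0249]
tcp_rot: [-2.698, 0.353, -0.927]
wrist_force: [0.3, 0.3, -0.3]
grip_width: 0.33
clock: 22.8
tool_pos: [0.595, 0.0131, 0.0229]
tcp_rot: [-2.699, 0.339, -0.911]
wrist_force: [-49.4, 16.9, 35.0]
grip_width: 0.327
bay mm [-78.8  19.8] z 22.9 zt [ 0.619  0.179 -0.765] xt [ 0.774 -0.304  0.555] q [-0.3   0.62  2.14  2.1   0.42 -0.51] F [-49.4  16.9  35. ] t 22.8 w 30
fwd,lat tilt deg [37.8 18.1] tool x,y in bay [ 0.805 -0.212  0.555] [-0.023 -0.945 -0.327]
top box rim 119 (array([-18. ,   4.9]), array([ 60.8, 118.1]), 4.1) bar 270 (array([-30. ,   4.2]), array([ 28.9, 120. ]), 4.6) maxz 0.20298836455642363
scene box rim 317 (array([-10.6,   7.4]), array([ 52.1, 126.7]), 8.2) bar 308 (array([-28.5,   6.6]), array([ 31.5, 122.6]), 5.6) maxz 0.20247614521244223
```

```bash
python3 - <<'E'
from h import *
t,_=grab_frame('top'); s,_=grab_frame('scene'); w,_=grab_frame('wrist')
a=cv2.resize(t[145:220,235:325],(480,400),interpolation=cv2.INTER_CUBIC); b=cv2.resize(s[200:300,190:290],(320,400)[::1],interpolation=cv2.INTER_CUBIC)
o=np.zeros((600,800,3),np.uint8); o[:400,:480]=a; o[:400,480:]=b; o[400:]=cv2.resize(w,(267,200))[:, :267].repeat(1,0) if False else 0
o[400:,:267]=cv2.resize(w,(267,200)); save('comp1',o)
E
```

```text
(no output)
```

View pics/comp1.png

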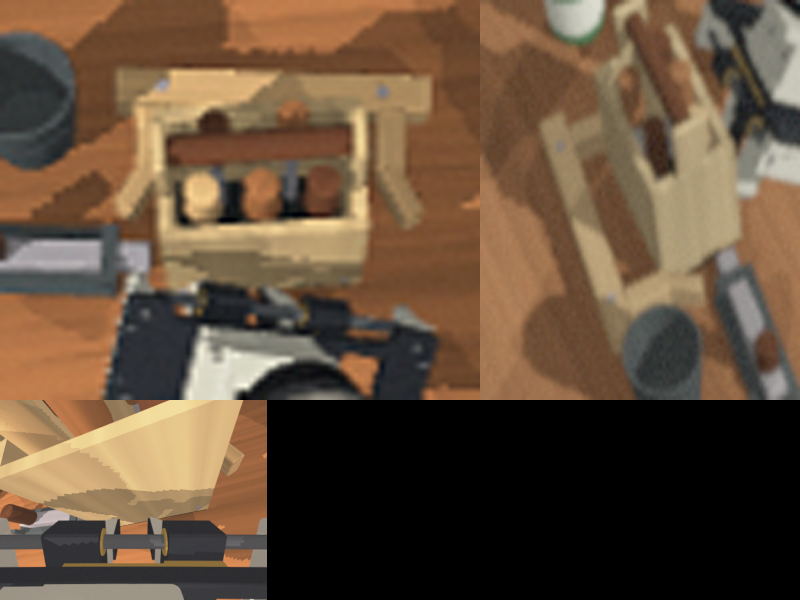

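```bash
python3 -m jog '[[[-0.4,0,-0.3],0,0],[[-0.4,0,-0.3],0,0],[[0,0,0],1,0],[[0,0,0],0,0],[[0,0,0],0,0]]'; python3 - <<'E'
from h import *
st(); fl(); box('top',-.045); box('scene',-.045); B=lambda x,y:np.r_[np.cos(BY)*x-np.sin(BY)*y,np.sin(BY)*x+np.cos(BY)*y]
p=get_obs()['tool_pos'];c=p[:2]-BO
cur=np.r_[np.cos(BY)*c[0]+np.sin(BY)*c[1],-np.sin(BY)*c[0]+np.cos(BY)*c[1]]
tl(np.r_[B(*(np.array([-.087,.040])-cur)),.022-p[2]],5); tl(np.r_[B(.005,0),0],1)
E
```

```text
clock: 23.47
tool_pos: [0.593, 0.008, 0.0252]
tcp_rot: [-2.652, 0.488, -0.899]
wrist_force: [-0.3, -0.5, -0.8]
grip_width: 0.029
bay mm [-80.3  14.4] z 25.2 zt [ 0.628  0.169 -0.76 ] xt [ 0.747 -0.406  0.527] q [-0.31  0.61  2.15  2.14  0.43 -0.45] F [-0.3 -0.5 -0.8] t 23.4667 w 3
fwd,lat tilt deg [38.5 17.6] tool x,y in bay [ 0.789 -0.316  0.527] [-0.113 -0.918 -0.381]
top box rim 124 (array([-17.8,   4.7]), array([ 59.6, 118.5]), 3.7) bar 265 (array([-29.8,   4. ]), array([ 27.2, 120.3]), 4.6) maxz 0.2061363024381088
scene box rim 317 (array([-8.3,  6.6]), array([ 51.5, 127.1]), 10.1) bar 313 (array([-28.1,   5.8]), array([ 31.9, 121.5]), 5.7) maxz 0.20510249533368627
row [-0.3  -0.43  0.09] norm 0.53 x 5
row [ 0.39 -0.06  0.3 ] norm 0.5 x 1
```

```bash
python3 -m jog '[[[-0.6,0,-0.3],0,0],[[-0.3,-0.53,0.12],0,0],[[-0.3,-0.53,0.12],0,0],[[-0.3,-0.53,0.12],0,0],[[-0.3,-0.53,0.12],0,0]]'; python3 -m jog '[[[0.39,-0.06,0.3],0,0],[[0.39,-0.06,0.3],0,0],[[0.39,-0.06,0.3],0,0],[[0.31,-0.05,0.24],0,0],[[0.31,-0.05,0.24],0,0]]'; python3 - <<'E'
from h import *
st(); fl(); box('top',-.045); box('scene',-.045)
E
```

```text
clock: 23.98
tool_pos: [0.5851, 0.035, 0.0222]
tcp_rot: [-2.652, 0.488, -0.898]
wrist_force: [0.8, -0.2, 0.4]
grip_width: 0.007
clock: 24.4
tool_pos: [0.5974, 0.0344, 0.0187]
tcp_rot: [-2.662, 0.488, -0.876]
wrist_force: [-79.0, -1.8, 56.1]
grip_width: 0.005
bay mm [-79.   41.1] z 18.7 zt [ 0.614  0.17  -0.771] xt [ 0.757 -0.404  0.513] q [-0.24  0.63  2.13  2.2   0.4  -0.44] F [-79.   -1.8  56.1] t 24.4 w 0
fwd,lat tilt deg [37.4 17.4] tool x,y in bay [ 0.799 -0.313  0.513] [-0.118 -0.919 -0.377]
top box rim 124 (array([-18.1,   4.7]), array([ 61.6, 118. ]), 4.6) bar 264 (array([-29.3,   3.8]), array([ 28.1, 120.1]), 4.4) maxz 0.20415150772278884
scene box rim 316 (array([-16.7,   6.6]), array([ 60. , 124.5]), 5.8) bar 316 (array([-26.2,   6.4]), array([ 40.5, 124.1]), 11.3) maxz 0.20341850811895829
```

```bash
python3 - <<'E'
from h import *
tl([0,0,.002],1)
E
python3 -m jog '[[[0.1,-0.08,-0.15],0,0],[[0,0,0],0,0],[[0,0,0],0,0],[[0,0,0],0,0],[[0,0,0],0,0]]';python3 -m jog '[[[0.1,-0.08,-0.15],0,0],[[0,0,0],0,0],[[0,0,0],0,0],[[0,0,0],0,0],[[0,0,0],0,0]]'; python3 - <<'E'
from h import *
st(); fl(); box('top',-.045); box('scene',-.045)
E
```

```text
row [ 0.1  -0.08 -0.15] norm 0.2 x 1
clock: 24.92
tool_pos: [0.597, 0.0343, 0.0192]
tcp_rot: [-2.664, 0.49, -0.873]
wrist_force: [-46.3, 2.4, 21.0]
grip_width: 0.006
clock: 25.33
tool_pos: [0.5968, 0.0338, 0.0195]
tcp_rot: [-2.666, 0.491, -0.87]
wrist_force: [-37.7, 0.9, 6.2]
grip_width: 0.006
bay mm [-79.5  40.5] z 19.5 zt [ 0.61   0.169 -0.774] xt [ 0.759 -0.405  0.51 ] q [-0.24  0.62  2.13  2.18  0.39 -0.42] F [-37.7   0.9   6.2] t 25.3333 w 1
fwd,lat tilt deg [37.1 17.2] tool x,y in bay [ 0.801 -0.314  0.51 ] [-0.121 -0.919 -0.375]
top box rim 126 (array([-18.2,   4.7]), array([ 60.6, 118. ]), 4.4) bar 270 (array([-30.1,   3.7]), array([ 28.8, 120.2]), 5.0) maxz 0.20582733146536766
scene box rim 319 (array([-17. ,   6.1]), array([ 61.2, 122.5]), 6.1) bar 317 (array([-28.4,   4.4]), array([ 32.5, 125.7]), 6.4) maxz 0.2042939684448581
```

```bash
python3 - <<'E'
from h import *
B=lambda x,y:np.r_[np.cos(BY)*x-np.sin(BY)*y,np.sin(BY)*x+np.cos(BY)*y]
tl(np.r_[B(0,.002),0],1); tl(np.r_[B(.002,0),0],1)
E
python3 -m jog '[[[-0.06,-0.18,0.06],0,0],[[-0.06,-0.18,0.06],0,0],[[-0.06,-0.18,0.06],0,0],[[-0.06,-0.18,0.06],0,0],[[0,0,0],0,0]]'; python3 - <<'E'
from h import *
st(); fl(); box('top',-.045); box('scene',-.045)
E
```

```text
row [-0.06 -0.18  0.05] norm 0.2 x 1
row [ 0.16 -0.02  0.12] norm 0.2 x 1
clock: 25.85
tool_pos: [0.5972, 0.0365, 0.0188]
tcp_rot: [-2.672, 0.506, -0.869]
wrist_force: [-45.9, -20.1, 13.9]
grip_width: 0.009
bay mm [-79.3  43.3] z 18.8 zt [ 0.608  0.159 -0.778] xt [ 0.757 -0.411  0.508] q [-0.23  0.62  2.13  2.21  0.37 -0.43] F [-45.9 -20.1  13.9] t 25.85 w 1
fwd,lat tilt deg [36.9 16.4] tool x,y in bay [ 0.8   -0.32   0.508] [-0.133 -0.919 -0.371]
top box rim 122 (array([-15.4,   4.9]), array([ 59.2, 120. ]), 1.8) bar 269 (array([-29.8,   4. ]), array([ 28.6, 119.9]), 5.3) maxz 0.20306650707110865
scene box rim 320 (array([-16.1,   7.1]), array([ 59.5, 123.4]), 5.7) bar 314 (array([-27.4,   6.8]), array([ 31.3, 121.8]), 6.2) maxz 0.2050175572400006
```

```bash

python3 -m jog '[[[-0.06,-0.18,0.06],0,0],[[-0.06,-0.18,0.06],0,0],[[-0.06,-0.18,0.06],0,0],[[0,0,0],0,0],[[0,0,0],0,0]]'; python3 - <<'E'
from h import *
st(); box('top',-.045); box('scene',-.045)
B=lambda x,y:np.r_[np.cos(BY)*x-np.sin(BY)*y,np.sin(BY)*x+np.cos(BY)*y]
# footprints: fit using visible pale front face edge etc: lower band points of box front face
for n in('top','scene'):
    im,D=grab_frame(n); P=cloud(cam(n),D).reshape(-1,3); c,s=np.cos(BY),np.sin(BY); d=P[:,:2]-BO; X=c*d[:,0]+s*d[:,1]; Y=-s*d[:,0]+c*d[:,1]
    m=(P[:,2]>.128)&(P[:,2]<.142)&(X>-.1)&(X<.06)&(abs(Y)<.09); 
    # left side points: outermost Y per X bin
    for a in np.arange(-.07,.02,.02):
        k=m&(X>a)&(X<a+.02)
        if k.sum()>3: print(n,round(a,2),'Ymin/max',(Y[k].min()*1000).round(1),(Y[k].max()*1000).round(1))
E
```

```text
clock: 26.37
tool_pos: [0.5971, 0.0417, 0.0178]
tcp_rot: [-2.674, 0.508, -0.866]
wrist_force: [-50.0, -23.6, 16.4]
grip_width: 0.006
bay mm [-80.1  48.4] z 17.8 zt [ 0.606  0.158 -0.779] xt [ 0.758 -0.412  0.506] q [-0.21  0.62  2.13  2.23  0.36 -0.44] F [-50.  -23.6  16.4] t 26.3667 w 1
top box rim 124 (array([-17. ,   6.3]), array([ 55.8, 117.6]), 0.9) bar 270 (array([-31.4,   5.3]), array([ 29.3, 117.9]), 3.0) maxz 0.20400921586064222
scene box rim 308 (array([-14.2,   8.2]), array([ 52.6, 125.4]), 4.4) bar 312 (array([-28.9,   6.8]), array([ 28.3, 124.6]), 3.7) maxz 0.2058089998789253
top -0.07 Ymin/max -56.5 63.3
top -0.05 Ymin/max -53.0 63.3
top -0.01 Ymin/max -51.9 65.6
top 0.01 Ymin/max -48.8 -5.5
scene -0.07 Ymin/max -56.3 66.5
scene -0.05 Ymin/max -21.7 66.7
scene -0.03 Ymin/max -49.6 71.6
scene -0.01 Ymin/max -54.3 70.0
scene 0.01 Ymin/max -54.0 18.5
```

```bash

python3 -m jog '[[[-0.06,-0.18,0.05],0,0],[[-0.06,-0.18,0.05],0,0],[[-0.06,-0.18,0.05],0,0],[[-0.06,-0.18,0.05],0,0],[[0,0,0],0,0]]'; python3 -c "
from h import *
st(); box('top',-.045); box('scene',-.045)"
```

```text
clock: 26.98
tool_pos: [0.5967, 0.0503, 0.0171]
tcp_rot: [-2.675, 0.507, -0.862]
wrist_force: [-54.8, -20.5, 18.0]
grip_width: 0.007
bay mm [-81.5  56.9] z 17.1 zt [ 0.604  0.159 -0.781] xt [ 0.76  -0.411  0.504] q [-0.19  0.62  2.13  2.26  0.36 -0.45] F [-54.8 -20.5  18. ] t 26.9833 w 1
top box rim 112 (array([-0.8, 10.3]), array([ 43.3, 121.2]), 18.1) bar 246 (array([-31.5,   8.5]), array([ 26.9, 117.9]), 0.1) maxz 0.20316524061717142
scene box rim 305 (array([-19.4,   9.8]), array([125.9,  51.4]), 89.2) bar 301 (array([-32.3,  11. ]), array([123.1,  27.2]), 88.8) maxz 0.20284415287858604
```

```bash
python3 -m jog '[[[-0.48,0.04,-0.36],0,0],[[-0.48,0.04,-0.36],0,0],[[0,0,0],0,0],[[0,0,0],0,0],[[0,0,0],0,0]]'; python3 - <<'E'
from h import *
st(); fl(); box('top',-.045); box('scene',-.045)
p=on_plane(cam('top'),[[263.1,193.4]],.025)[0,:2]-BO; c,s=np.cos(BY),np.sin(BY); print('bar tip bay',c*p[0]+s*p[1],-s*p[0]+c*p[1])
B=lambda x,y:np.r_[np.cos(BY)*x-np.sin(BY)*y,np.sin(BY)*x+np.cos(BY)*y]
tl(np.r_[B(.002,0),.001],1);tl(np.r_[B(.003,0),.0],1);tl(np.r_[B(0,.003),0],1);tl([0,0,.003],1)
E
```

```text
clock: 27.5
tool_pos: [0.5955, 0.0553, 0.023]
tcp_rot: [-2.658, 0.493, -0.887]
wrist_force: [-11.5, -2.2, -0.2]
grip_width: 0.006
bay mm [-83.3  61.7] z 23.0 zt [ 0.621  0.167 -0.766] xt [ 0.751 -0.408  0.519] q [-0.19  0.62  2.14  2.3   0.39 -0.49] F [-11.5  -2.2  -0.2] t 27.5 w 1
fwd,lat tilt deg [37.9 17.3] tool x,y in bay [ 0.793 -0.317  0.519] [-0.119 -0.918 -0.379]
top box rim 113 (array([-13.8,   5.3]), array([ 47. , 116.9]), 5.7) bar 223 (array([-35.1,   9.5]), array([120.1,  19.9]), 89.8) maxz 0.20359754576846015
scene box rim 307 (array([-19.3,  11. ]), array([ 51.2, 124.8]), 0.0) bar 294 (array([-32.2,  11.8]), array([124.7,  25.1]), 89.8) maxz 0.20301639548917666
bar tip bay -0.05740684864657247 0.07166874827791377
row [ 0.21 -0.06  0.04] norm 0.22 x 1
row [ 0.24 -0.04  0.18] norm 0.3 x 1
row [-0.1  -0.28  0.07] norm 0.3 x 1
row [ 0.16 -0.11 -0.23] norm 0.3 x 1
```

```bash
python3 -m jog '[[[-0.6,0.1,-0.45],0,0],[[0.2,0.56,-0.14],0,0],[[0.2,0.56,-0.14],0,0],[[0.2,0.56,-0.14],0,0],[[-0.1,0.07,0.15],0,0]]';  python3 -m jog '[[[0.32,-0.05,0.24],0,0],[[0.32,-0.05,0.24],0,0],[[0.21,-0.06,0.04],0,0],[[0.21,-0.06,0.04],0,0],[[0,0,0],0,0]]'; python3 -c "
from h import *
st(); fl(); box('top',-.045); box('scene',-.045)"
```

```text
clock: 28.02
tool_pos: [0.5906, 0.0369, 0.0241]
tcp_rot: [-2.651, 0.492, -0.9]
wrist_force: [0.0, -0.0, -0.7]
grip_width: 0.003
clock: 28.43
tool_pos: [0.5936, 0.0378, 0.0219]
tcp_rot: [-2.662, 0.493, -0.879]
wrist_force: [-34.2, -4.5, 18.0]
grip_width: -0.001
bay mm [-83.1  44.1] z 21.9 zt [ 0.615  0.168 -0.77 ] xt [ 0.755 -0.407  0.514] q [-0.23  0.61  2.14  2.22  0.39 -0.45] F [-34.2  -4.5  18. ] t 28.4333 w 0
fwd,lat tilt deg [37.5 17.2] tool x,y in bay [ 0.797 -0.316  0.514] [-0.121 -0.918 -0.377]
top box rim 117 (array([-9.6,  5.8]), array([ 42. , 116.6]), 6.5) bar 218 (array([-32.2,   9.6]), array([ 25.1, 119.8]), 0.2) maxz 0.20375909991138563
scene box rim 300 (array([-21.2,   9. ]), array([125.5,  51.7]), 87.9) bar 298 (array([-32.1,  11.8]), array([123.2,  25.7]), 90.0) maxz 0.20348101502113194
```

```bash
python3 -m jog '[[[0.16,-0.11,-0.23],0,0],[[0.21,-0.06,0.04],0,0],[[0.21,-0.06,0.04],0,0],[[0.21,-0.06,0.04],0,0],[[0,0,0],0,0]]'; python3 -c "
from h import *
st(); box('top',-.045); box('scene',-.045)";  python3 -m jog '[[[0.16,-0.11,-0.23],0,0],[[0.21,-0.06,0.04],0,0],[[0.21,-0.06,0.04],0,0],[[0,0,0],0,0],[[0,0,0],0,0]]'; python3 - <<'E'
from h import *
st(); box('top',-.045); box('scene',-.045)
t,_=grab_frame('top'); s,_=grab_frame('scene'); w,_=grab_frame('wrist')
o=np.zeros((600,800,3),np.uint8); o[:300,:400]=cv2.resize(t[150:210,240:320],(400,300),interpolation=cv2.INTER_CUBIC); o[:300,400:]=cv2.resize(s[210:285,190:290],(400,300),interpolation=cv2.INTER_CUBIC); o[300:,:400]=cv2.resize(w,(400,300)); o[300:,400:]=cv2.resize(w[:210,140:420],(400,300)); save('comp2',o)
E
```

```text
clock: 28.95
tool_pos: [0.5939, 0.0375, 0.0228]
tcp_rot: [-2.671, 0.495, -0.861]
wrist_force: [-40.9, -1.6, 0.3]
grip_width: 0.006
bay mm [-82.8  43.9] z 22.8 zt [ 0.605  0.167 -0.779] xt [ 0.762 -0.406  0.505] q [-0.23  0.61  2.13  2.17  0.37 -0.39] F [-40.9  -1.6   0.3] t 28.95 w 1
top box rim 113 (array([-1.3, 10. ]), array([ 41.7, 118.5]), 16.1) bar 232 (array([-35.5,   9.1]), array([120. ,  23.6]), 87.4) maxz 0.20247622176568708
scene box rim 306 (array([-18.7,  10.2]), array([ 51. , 124.3]), 0.2) bar 300 (array([-31.5,  12. ]), array([ 26.6, 125.2]), 0.0) maxz 0.2032304319805465
clock: 29.47
tool_pos: [0.5949, 0.0367, 0.0258]
tcp_rot: [-2.675, 0.498, -0.854]
wrist_force: [-49.9, -3.0, 0.3]
grip_width: 0.008
bay mm [-81.7  43.1] z 25.8 zt [ 0.6    0.166 -0.783] xt [ 0.765 -0.406  0.5  ] q [-0.23  0.6   2.12  2.12  0.36 -0.35] F [-49.9  -3.    0.3] t 29.4667 w 1
top box rim 118 (array([-15. ,   7.6]), array([ 53.4, 120.7]), 2.6) bar 276 (array([-30. ,   8.3]), array([119.3,  28.9]), 88.9) maxz 0.20403952563002103
scene box rim 286 (array([-16.4,  10. ]), array([ 56.5, 126. ]), 0.2) bar 325 (array([-28.7,  10.5]), array([124.5,  32.2]), 88.8) maxz 0.20427143843382975
```

View pics/comp2.png

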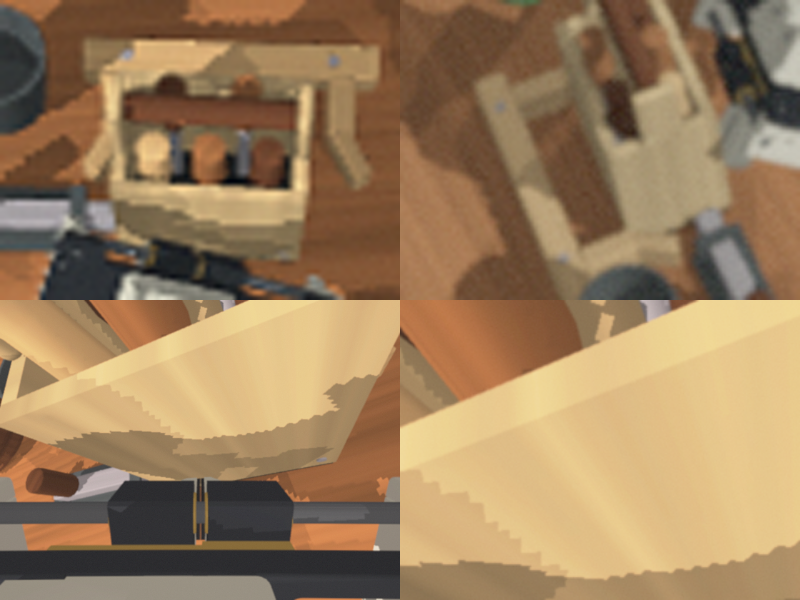

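```bash
python3 -m jog '[[[0.24,0,0.02],0,0],[[0.24,0,0.02],0,0],[[0.24,0,0.02],0,0],[[0,0,0],0,0],[[0,0,0],0,0]]'; python3 -c "
from h import *
st(); box('top',-.045); box('scene',-.045)";  python3 -m jog '[[[0.24,0,0.02],0,0],[[0.24,0,0.02],0,0],[[0.24,0,0.02],0,0],[[0,0,0],0,0],[[0,0,0],0,0]]'; python3 -c "
from h import *
st(); box('top',-.045); box('scene',-.045)"
```

```text
clock: 30.13
tool_pos: [0.5963, 0.0332, 0.0262]
tcp_rot: [-2.682, 0.502, -0.844]
wrist_force: [-66.0, -7.8, 4.2]
grip_width: 0.005
bay mm [-79.9  39.8] z 26.2 zt [ 0.593  0.163 -0.788] xt [ 0.768 -0.407  0.494] q [-0.23  0.6   2.11  2.07  0.34 -0.3 ] F [-66.   -7.8   4.2] t 30.1333 w 0
top box rim 112 (array([-17.2,   7.2]), array([ 56.4, 119.4]), 0.9) bar 275 (array([-29.1,   8.4]), array([ 31.9, 117.4]), 1.5) maxz 0.20642621784901297
scene box rim 306 (array([-14.3,   8.4]), array([ 57.2, 125.4]), 1.9) bar 319 (array([-25.1,   9.2]), array([ 36.8, 125.4]), 2.8) maxz 0.20497180097088433
clock: 30.65
tool_pos: [0.6186, 0.031, 0.0401]
tcp_rot: [-2.656, 0.492, -0.885]
wrist_force: [-9.5, 1.5, -0.9]
grip_width: 0.006
bay mm [-57.5  40.2] z 40.1 zt [ 0.62   0.17  -0.766] xt [ 0.752 -0.408  0.518] q [-0.24  0.59  2.07  2.02  0.35 -0.24] F [-9.5  1.5 -0.9] t 30.65 w 1
top box rim 230 (array([-10.2,   7.3]), array([120.6,  80.3]), 83.6) bar 286 (array([-17.2,   8.7]), array([120. ,  41.2]), 81.9) maxz 0.20492729097344733
scene box rim 418 (array([-8.1,  9.7]), array([123.2,  80. ]), 82.3) bar 323 (array([-12.6,  10.1]), array([123.7,  41.4]), 82.4) maxz 0.20527232377670993
```

```bash
python3 -m jog '[[[-0.8,0.1,-0.6],0,0],[[-0.8,0.1,-0.6],0,0],[[0,0,0],-0.8,0],[[0,0,0],-0.8,0],[[0,0,0],0,0]]'; python3 - <<'E'
from h import *
st(); fl(); box('top',-.06); box('scene',-.06)
B=lambda x,y:np.r_[np.cos(BY)*x-np.sin(BY)*y,np.sin(BY)*x+np.cos(BY)*y]
p=get_obs()['tool_pos'];c=p[:2]-BO
cur=np.r_[np.cos(BY)*c[0]+np.sin(BY)*c[1],-np.sin(BY)*c[0]+np.cos(BY)*c[1]]
tl(np.r_[B(*(np.array([-.078,-.025])-cur)),.022-p[2]],10); tl(np.r_[B(.002,0),.0],1);tl([0,0,.002],1)
E
```

```text
clock: 31.17
tool_pos: [0.6032, 0.033, 0.0436]
tcp_rot: [-2.725, 0.267, -0.946]
wrist_force: [-0.4, -0.8, -0.4]
grip_width: 0.004
bay mm [-73.1  40.5] z 43.6 zt [ 0.627  0.169 -0.76 ] xt [ 0.773 -0.25   0.583] q [-0.24  0.57  2.12  2.1   0.37 -0.5 ] F [-0.4 -0.8 -0.4] t 31.1667 w 0
fwd,lat tilt deg [38.4 17.6] tool x,y in bay [ 0.797 -0.158  0.583] [ 0.021 -0.958 -0.288]
top box rim 331 (array([-14.6,   7.9]), array([119.9,  84. ]), 81.6) bar 280 (array([-19. ,   8.6]), array([119.3,  37.7]), 81.7) maxz 0.20388032096929792
scene box rim 465 (array([-12.3,  10.2]), array([125.3,  80. ]), 82.1) bar 325 (array([-19.1,  11. ]), array([124.9,  42.8]), 82.2) maxz 0.20475506885515488
row [-0.06  0.69 -0.02] norm 0.69 x 10
row [0.16 0.   0.12] norm 0.2 x 1
row [ 0.12 -0.06 -0.15] norm 0.2 x 1
```

```bash
python3 -m jog '[[[-0.06,0.69,-0.02],0,0],[[-0.06,0.69,-0.02],0,0],[[-0.06,0.69,-0.02],0,0],[[-0.06,0.69,-0.02],0,0],[[-0.06,0.69,-0.02],0,0]]'; python3 -m jog '[[[-0.06,0.69,-0.02],0,0],[[-0.06,0.69,-0.02],0,0],[[-0.06,0.69,-0.02],0,0],[[-0.06,0.69,-0.02],0,0],[[-0.06,0.69,-0.02],0,0]]';  python3 -m jog '[[[0.28,-0.01,0.18],0,0],[[0.28,-0.01,0.18],0,0],[[0.28,-0.01,0.18],0,0],[[0.28,-0.01,0.18],0,0],[[0.28,-0.01,0.18],0,0]]'; python3 -c "
from h import *
st(); box('top',-.06); box('scene',-.06)"
```

```text
clock: 31.68
tool_pos: [0.5964, -0.0002, 0.0321]
tcp_rot: [-2.724, 0.272, -0.944]
wrist_force: [0.2, -0.6, -0.1]
grip_width: 0.006
clock: 32.1
tool_pos: [0.5903, -0.0322, 0.0213]
tcp_rot: [-2.724, 0.271, -0.944]
wrist_force: [-0.5, 0.7, -0.2]
grip_width: 0.004
clock: 32.52
tool_pos: [0.6038, -0.0329, 0.0213]
tcp_rot: [-2.729, 0.273, -0.936]
wrist_force: [-23.5, -6.8, 9.8]
grip_width: 0.001
bay mm [-64.8 -24.9] z 21.3 zt [ 0.622  0.168 -0.765] xt [ 0.777 -0.253  0.576] q [-0.39  0.63  2.1   1.96  0.44 -0.5 ] F [-23.5  -6.8   9.8] t 32.5167 w 0
top box rim 330 (array([-12.2,   8.1]), array([119.5,  84. ]), 83.7) bar 273 (array([-15.1,   8.1]), array([119.4,  34.1]), 81.9) maxz 0.203623379179522
scene box rim 472 (array([-10.7,   9.7]), array([122.7,  80.6]), 83.5) bar 329 (array([-15.9,  10.9]), array([123.9,  40.1]), 83.8) maxz 0.20403621871317984
```

Turning as intended; continue, with some upward compensation.

```bash
python3 -m jog '[[[0.26,-0.02,0.1],0,0],[[0.26,-0.02,0.1],0,0],[[0.26,-0.02,0.1],0,0],[[0.26,-0.02,0.1],0,0],[[0.26,-0.02,0.1],0,0]]';  python3 -c "
from h import *
st(); box('top',-.06); box('scene',-.06)"
```

```text
clock: 33.03
tool_pos: [0.6167, -0.0353, 0.0241]
tcp_rot: [-2.731, 0.275, -0.933]
wrist_force: [-14.4, -8.5, -2.9]
grip_width: 0.007
bay mm [-51.6 -25.8] z 24.1 zt [ 0.62   0.166 -0.767] xt [ 0.778 -0.253  0.575] q [-0.39  0.63  2.06  1.9   0.42 -0.42] F [-14.4  -8.5  -2.9] t 33.0333 w 1
top box rim 325 (array([-4.1,  6.2]), array([ 84. , 117.5]), 1.1) bar 279 (array([-8.1,  6. ]), array([ 34.4, 118.7]), 1.7) maxz 0.20256987473111734
scene box rim 483 (array([-2.6,  5.8]), array([ 81.2, 124.9]), 1.6) bar 321 (array([-9.4,  6.7]), array([ 43.1, 124.9]), 1.1) maxz 0.20353706217676112
```

```bash
python3 -m jog '[[[-0.5,0.02,-0.36],0,3],[[-0.1,-0.67,0.2],0,3],[[-0.1,-0.67,0.2],0,3],[[-0.1,-0.67,0.2],0,3],[[-0.1,-0.67,0.2],0,3]]';  python3 -c "
from h import *
st(); fl()"; python3 -m jog '[[[0.28,-0.01,0.16],0,3],[[0.28,-0.01,0.16],0,3],[[0.28,-0.01,0.16],0,3],[[0.28,-0.01,0.16],0,3],[[0,0,0],0,3]]'; python3 -c "
from h import *
st(); box('top',-.06); box('scene',-.06)"
```

```text
clock: 33.55
tool_pos: [0.619, -0.005, 0.0264]
tcp_rot: [-2.723, 0.269, -0.945]
wrist_force: [-0.9, -0.0, 0.4]
grip_width: 0.304
bay mm [-52.9   4.6] z 26.4 zt [ 0.627  0.17  -0.76 ] xt [ 0.773 -0.252  0.582] q [-0.32  0.63  2.08  2.01  0.41 -0.48] F [-0.9 -0.   0.4] t 33.55 w 28
fwd,lat tilt deg [38.4 17.7] tool x,y in bay [ 0.797 -0.16   0.582] [ 0.019 -0.957 -0.289]
clock: 33.97
tool_pos: [0.6277, -0.0051, 0.0258]
tcp_rot: [-2.726, 0.267, -0.934]
wrist_force: [-15.4, 4.1, 3.1]
grip_width: 0.323
bay mm [-44.2   5.5] z 25.8 zt [ 0.621  0.172 -0.764] xt [ 0.778 -0.25   0.576] q [-0.32  0.64  2.05  1.95  0.39 -0.41] F [-15.4   4.1   3.1] t 33.9667 w 30
top box rim 328 (array([-6.7,  7.7]), array([101.3, 120.6]), 1.4) bar 271 (array([-3.9,  4.8]), array([ 42.5, 116.1]), 0.5) maxz 0.20511039442841836
scene box rim 488 (array([-6.8,  6.7]), array([104.5, 126.6]), 0.8) bar 325 (array([4.2, 7.9]), array([ 31.1, 121.5]), 1.4) maxz 0.20583124817915527
```

```bash
python3 -m jog '[[[0.26,-0.01,0.14],0,3],[[0.26,-0.01,0.14],0,3],[[0,0,0],0,3],[[0,0,0],0,3],[[0,0,0],0,3]]'; python3 -m jog '[[[0.26,-0.01,0.1],0,3],[[0.26,-0.01,0.1],0,3],[[0,0,0],0,3],[[0,0,0],0,3],[[0,0,0],0,3]]'; python3 -c "
from h import *
st(); box('top',-.035); box('scene',-.035)"
```

```text
clock: 34.48
tool_pos: [0.6293, -0.0041, 0.0256]
tcp_rot: [-2.728, 0.266, -0.926]
wrist_force: [-39.6, 5.1, 19.4]
grip_width: 0.325
clock: 34.9
tool_pos: [0.6301, -0.0035, 0.0254]
tcp_rot: [-2.731, 0.266, -0.916]
wrist_force: [-62.8, 6.9, 33.5]
grip_width: 0.324
bay mm [-42.    7.4] z 25.4 zt [ 0.612  0.175 -0.771] xt [ 0.786 -0.249  0.566] q [-0.31  0.64  2.03  1.89  0.38 -0.35] F [-62.8   6.9  33.5] t 34.9 w 30
top box rim 294 (array([5.5, 5.9]), array([ 80.9, 118. ]), 0.0) bar 281 (array([-1. ,  6.3]), array([119.4,  35.7]), 89.9) maxz 0.20493157459831535
scene box rim 462 (array([6.3, 8.3]), array([ 80.9, 126.7]), 0.4) bar 320 (array([0. , 8.3]), array([ 42.3, 121.9]), 0.4) maxz 0.20339151997788732
```

```bash
python3 -m jog '[[[-0.8,0.02,-0.55],0,3],[[-1.6,0.02,-1.2],0,3],[[-1.6,0.02,-1.2],0,3],[[-1.6,0.02,-1.2],0,3],[[-1.6,0,-1.2],0,3]]'; python3 - <<'E'
from h import *
st(); t=box('top',-.06); s=box('scene',-.06)
for n,th in (('top','bay'),('top','toolbox'),('scene','bay'),('scene','toolbox'),('top','bolt_knob'),('scene','bolt_knob')):
    for d in tip_of(n,th)[:2]:
        p=on_plane(cam(n),d['xy'],.042 if 'knob' in th else 0)[0,:2]-BO; c,ss=np.cos(BY),np.sin(BY); print(n,th,round(d['score'],2),np.round(d['xy']),(1000*np.array([c*p[0]+ss*p[1],-ss*p[0]+c*p[1]])).round(1))
o=np.zeros((600,800,3),np.uint8); o[:,:400]=cv2.resize(t[145:220,255:305],(400,600),interpolation=cv2.INTER_CUBIC); o[:,400:]=cv2.resize(s[205:295,190:250],(400,600),interpolation=cv2.INTER_CUBIC); save('comp3',o)
E
```

```text
clock: 35.42
tool_pos: [0.5527, -0.0001, 0.0293]
tcp_rot: [-2.723, 0.269, -0.945]
wrist_force: [0.3, 0.4, 0.7]
grip_width: 0.327
bay mm [-119.3    1.7] z 29.3 zt [ 0.628  0.169 -0.76 ] xt [ 0.773 -0.252  0.582] q [-0.37  0.58  2.25  2.18  0.49 -0.71] F [0.3 0.4 0.7] t 35.4167 w 30
top box rim 347 (array([4.6, 5.9]), array([ 82.4, 118. ]), 0.1) bar 276 (array([-2.2,  6.4]), array([ 39.7, 119.1]), 0.2) maxz 0.20418025603735776
scene box rim 471 (array([6.2, 8.3]), array([124.6,  80.8]), 89.7) bar 325 (array([1.1, 7.7]), array([124.1,  39.8]), 90.0) maxz 0.20438775270987475
top toolbox 0.79 [363. 286.] [-350.1 -263.6]
top toolbox 0.7 [285. 179.] [0.4 0.2]
scene bay 0.75 [240. 254.] [4.9 1.5]
scene bay 0.56 [249. 173.] [-134.9 -275. ]
scene toolbox 0.7 [237. 256.] [14.8  5. ]
scene toolbox 0.68 [304. 158.] [-333.8 -258.4]
top bolt_knob 0.56 [231. 189.] [-48.7 176.5]
top bolt_knob 0.34 [199. 251.] [-258.1  268. ]
scene bolt_knob 0.6 [280. 288.] [-55.2 176.3]
```

View pics/comp3.png

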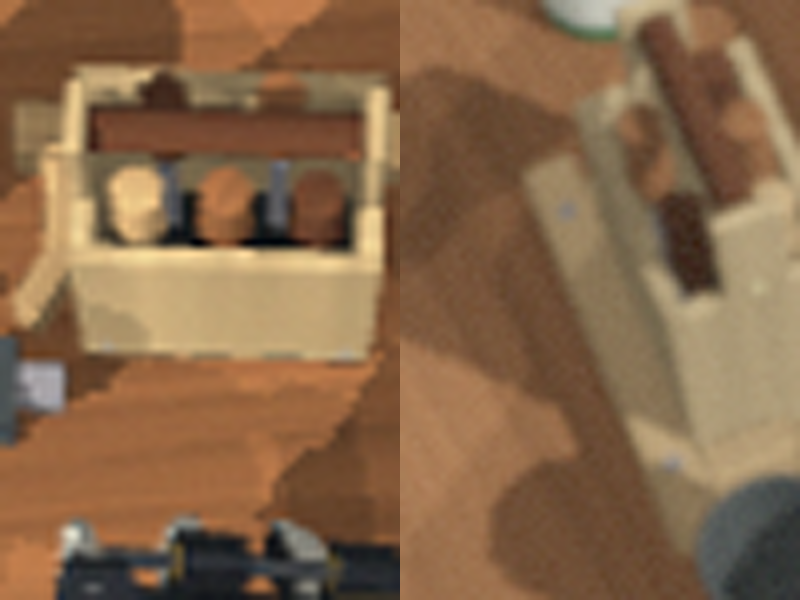

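```bash
python3 - <<'E'
from h import *
B=lambda x,y:np.r_[np.cos(BY)*x-np.sin(BY)*y,np.sin(BY)*x+np.cos(BY)*y]
tl([0,0,.08],5)
E
python3 -m jog '[[[0.93,-0.46,-1.22],-0.6,3.6],[[0.93,-0.46,-1.22],-0.6,3.6],[[0.93,-0.46,-1.22],0,3.6],[[0.93,-0.46,-1.22],0,3.6],[[0.93,-0.46,-1.22],0,3.6]]'; cat >> h.py <<'E'
def go(x,y,z,n):
    B=np.r_[np.cos(BY)*x-np.sin(BY)*y,np.sin(BY)*x+np.cos(BY)*y]+BO; tl(np.r_[B,z]-get_obs()['tool_pos'],n)
E
python3 -c "
from h import *
st();fl();go(-.051,.174,.11,10)"
```

```text
row [ 0.93 -0.46 -1.22] norm 1.6 x 5
clock: 36.23
tool_pos: [0.552, 0.0035, 0.1098]
tcp_rot: [-2.768, 0.1, -0.977]
wrist_force: [0.4, 0.6, -0.4]
grip_width: 0.39
bay mm [-120.4    5.1] z 109.8 zt [ 0.628  0.169 -0.76 ] xt [ 0.779 -0.131  0.614] q [-0.36  0.37  2.2   1.65  0.39 -0.25] F [ 0.4  0.6 -0.4] t 36.2333 w 36
fwd,lat tilt deg [38.5 17.6] tool x,y in bay [ 0.789 -0.039  0.614] [ 0.118 -0.97  -0.214]
row [ 0.48 -1.56  0.82] norm 1.83 x 10
```

```bash
python3 - <<'E'
from h import *
from fk3 import ik,b2w
o=get_obs(); q=np.array(o['qpos'])[:5]; d=Rot.from_rotvec(o['tcp_rot']).apply([0,0,1]); p=np.array(o['tool_pos'])
for w in [np.r_[b2w(-.051,.174),.11],np.r_[b2w(-.051,.174),.046],np.r_[b2w(-.051,.11),.046]]:
    for s in np.linspace(.05,1,20): 
        q,e,a=ik(p+(w-p)*s,d,q)
        if s>.99 or a>1: print(w.round(3),round(s,2),q.round(2),round(e,1),round(a,1))
    p=w
E
```

```text
[0.641 0.163 0.11 ] 0.5 [-0.14  0.42  2.1   1.76  0.28] 0.2 1.2
[0.641 0.163 0.11 ] 0.55 [-0.12  0.43  2.09  1.77  0.28] 0.3 1.7
[0.641 0.163 0.11 ] 0.6 [-0.11  0.44  2.08  1.77  0.28] 0.4 2.2
[0.641 0.163 0.11 ] 0.65 [-0.09  0.44  2.07  1.78  0.28] 0.5 2.7
[0.641 0.163 0.11 ] 0.7 [-0.08  0.45  2.06  1.79  0.28] 0.6 3.2
[0.641 0.163 0.11 ] 0.75 [-0.07  0.46  2.05  1.8   0.28] 0.7 3.7
[0.641 0.163 0.11 ] 0.8 [-0.05  0.47  2.03  1.8   0.28] 0.8 4.2
[0.641 0.163 0.11 ] 0.85 [-0.04  0.48  2.02  1.8   0.28] 0.9 4.7
[0.641 0.163 0.11 ] 0.9 [-0.03  0.48  2.01  1.79  0.28] 1.0 5.2
[0.641 0.163 0.11 ] 0.95 [-0.01  0.49  1.99  1.77  0.28] 1.0 5.7
[0.641 0.163 0.11 ] 1.0 [-0.    0.5   1.97  1.68  0.28] 1.1 6.2
[0.641 0.163 0.046] 0.05 [0.   0.51 2.   1.92 0.28] 1.2 6.1
[0.641 0.163 0.046] 0.1 [0.01 0.52 2.   2.03 0.28] 1.2 5.9
[0.641 0.163 0.046] 0.15 [0.02 0.52 2.01 2.11 0.28] 1.3 5.8
[0.641 0.163 0.046] 0.2 [0.02 0.53 2.01 2.17 0.28] 1.3 5.6
[0.641 0.163 0.046] 0.25 [0.02 0.54 2.02 2.22 0.28] 1.3 5.5
[0.641 0.163 0.046] 0.3 [0.03 0.54 2.02 2.26 0.28] 1.2 5.3
[0.641 0.163 0.046] 0.35 [0.03 0.5
[... 961 characters left out ...]
51 0.28] 0.6 2.2
[0.633 0.099 0.046] 0.2 [0.03 0.62 2.02 2.49 0.28] 0.5 2.1
[0.633 0.099 0.046] 0.25 [0.02 0.62 2.02 2.48 0.28] 0.5 2.0
[0.633 0.099 0.046] 0.3 [0.02 0.62 2.02 2.46 0.28] 0.5 1.9
[0.633 0.099 0.046] 0.35 [0.01 0.62 2.02 2.44 0.28] 0.4 1.8
[0.633 0.099 0.046] 0.4 [0.   0.62 2.02 2.43 0.28] 0.4 1.6
[0.633 0.099 0.046] 0.45 [-0.    0.61  2.03  2.41  0.28] 0.4 1.5
[0.633 0.099 0.046] 0.5 [-0.01  0.61  2.03  2.39  0.28] 0.3 1.4
[0.633 0.099 0.046] 0.55 [-0.02  0.61  2.03  2.38  0.28] 0.3 1.3
[0.633 0.099 0.046] 0.6 [-0.02  0.61  2.03  2.36  0.28] 0.3 1.2
[0.633 0.099 0.046] 0.65 [-0.03  0.61  2.03  2.34  0.28] 0.3 1.1
[0.633 0.099 0.046] 1.0 [-0.07  0.6   2.04  2.24  0.28] 0.1 0.2
```

```bash
python3 -m jog '[[[0.48,-1.56,0.82],0,3.6],[[0.48,-1.56,0.82],0,3.6],[[0.48,-1.56,0.82],0,3.6],[[0.48,-1.56,0.82],0,3.6],[[0.48,-1.56,0.82],0,3.6]]'; python3 -c "
from h import *
st();fl();go(-.051,.174,.11,5)"
```

```text
clock: 36.65
tool_pos: [0.595, 0.0801, 0.1079]
tcp_rot: [-2.749, 0.09, -0.981]
wrist_force: [-0.4, -0.3, 0.5]
grip_width: 0.392
bay mm [-86.7  86.3] z 107.9 zt [ 0.631  0.186 -0.753] xt [ 0.775 -0.131  0.618] q [-0.14  0.42  2.11  1.78  0.28 -0.19] F [-0.4 -0.3  0.5] t 36.65 w 36
fwd,lat tilt deg [38.8 19. ] tool x,y in bay [ 0.785 -0.04   0.618] [ 0.13  -0.965 -0.227]
row [ 0.52 -1.61  0.85] norm 1.89 x 5
```

```bash
python3 -m jog '[[[0.52,-1.61,0.85],0,3.6],[[0.52,-1.61,0.85],0,3.6],[[0.52,-1.61,0.85],0,3.6],[[0.52,-1.61,0.85],0,3.6],[[0.52,-1.61,0.85],0,3.6]]'; python3 -m jog '[[[0,0,0],0,3.6],[[0,0,0],0,3.6],[[0,0,0],0,3.6],[[0,0,0],0,3.6],[[0,0,0],0,3.6]]' >/dev/null; python3 - <<'E'
from h import *
st();fl();go(-.051,.174,.085,5)
for n in ('top','scene'):
    im,D=grab_frame(n); P=cloud(cam(n),D).reshape(-1,3); c,s=np.cos(BY),np.sin(BY); d=P[:,:2]-BO; X=c*d[:,0]+s*d[:,1]; Y=-s*d[:,0]+c*d[:,1]; col=im.reshape(-1,3).astype(int)
    m=(abs(X+.055)<.025)&(Y>.14)&(Y<.21)&(P[:,2]>.035)&(P[:,2]<.068)&(col[:,0]-col[:,2]>30); print(n,m.sum(), (X[m].mean()*1000).round(1),(Y[m].mean()*1000).round(1),P[m,2].max() if m.any() else 0)
w,_=grab_frame('wrist'); s=im
o=np.zeros((400,800,3),np.uint8); o[:300,:400]=cv2.resize(w,(400,300)); o[:,400:]=cv2.resize(s[235:315,235:315],(400,400),interpolation=cv2.INTER_CUBIC); save('comp4',o)
E
```

```text
clock: 37.07
tool_pos: [0.631, 0.1419, 0.0984]
tcp_rot: [-2.685, 0.064, -0.993]
wrist_force: [0.4, 0.1, 0.6]
grip_width: 0.394
bay mm [-58.9 150.3] z 98.6 zt [ 0.644  0.241 -0.726] xt [ 0.763 -0.137  0.631] q [-0.03  0.5   2.03  1.95  0.28 -0.27] F [-0.2  0.3  0.1] t 37.4833 w 36
fwd,lat tilt deg [40.1 23.4] tool x,y in bay [ 0.774 -0.047  0.631] [ 0.164 -0.948 -0.272]
row [-0.07 -0.35  0.44] norm 0.57 x 5
top 2 -44.3 170.4 0.06224056734123675
scene 50 -51.8 178.3 0.0658667299674825
```

View pics/comp4.png

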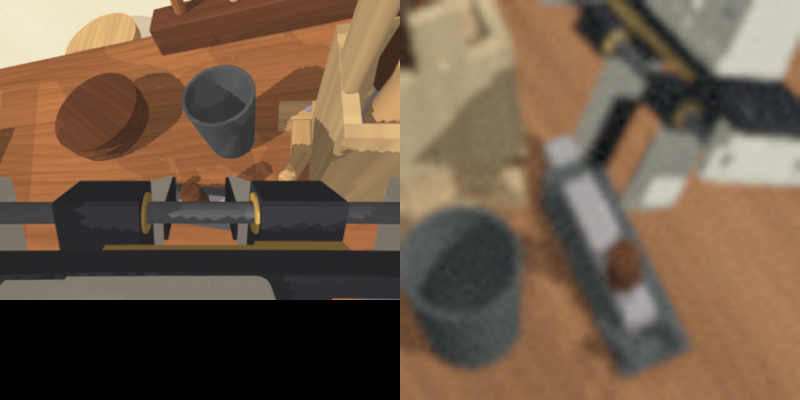

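```bash
python3 - <<'E'
from h import *
go(-.050,.177,.1,5)
E
python3 -m jog '[[[0.24,-0.54,0.2],-0.3,3.8],[[0.24,-0.54,0.2],-0.3,3.8],[[0.24,-0.54,0.2],-0.3,3.8],[[0.24,-0.54,0.2],0,3.8],[[0.24,-0.54,0.2],0,3.8]]'; python3 -c "
from h import *
st();fl();go(-.05,.176,.075,5)"
```

```text
row [ 0.13 -0.48  0.25] norm 0.56 x 5
clock: 38.05
tool_pos: [0.64, 0.1617, 0.1002]
tcp_rot: [-2.687, -0.069, -1.027]
wrist_force: [-0.7, -0.1, -0.5]
grip_width: 0.416
bay mm [-51.5 172.6] z 100.2 zt [ 0.649  0.26  -0.715] xt [ 0.749 -0.049  0.661] q [ 0.01  0.52  2.    1.98  0.28 -0.36] F [-0.7 -0.1 -0.5] t 38.05 w 38
fwd,lat tilt deg [40.6 25. ] tool x,y in bay [0.749 0.039 0.661] [ 0.249 -0.942 -0.227]
row [-0.31  0.06  0.4 ] norm 0.51 x 5
```

```bash
python3 -m jog '[[[-0.31,0.06,0.4],0.5,3.8],[[-0.31,0.06,0.4],0,3.8],[[-0.31,0.06,0.4],0,3.8],[[-0.31,0.06,0.4],0,3.8],[[-0.31,0.06,0.4],0,3.8]]'; python3 -c "
from h import *
st();fl();go(-.053,.176,.046,5)"
```

```text
clock: 38.47
tool_pos: [0.6415, 0.1655, 0.0748]
tcp_rot: [-2.675, 0.001, -1.011]
wrist_force: [0.5, -0.4, -0.0]
grip_width: 0.415
bay mm [-50.4 176.5] z 74.8 zt [ 0.648  0.26  -0.715] xt [ 0.755 -0.099  0.648] q [ 0.01  0.57  2.01  2.17  0.31 -0.51] F [ 0.5 -0.4 -0. ] t 38.4667 w 38
fwd,lat tilt deg [40.6 25. ] tool x,y in bay [ 0.761 -0.011  0.648] [ 0.209 -0.942 -0.261]
row [-0.41  0.15  0.38] norm 0.58 x 5
```

```bash
python3 -m jog '[[[-0.41,0.15,0.38],0,3.8],[[-0.41,0.15,0.38],0,3.8],[[-0.41,0.15,0.38],0,3.8],[[-0.41,0.15,0.38],0,3.8],[[-0.41,0.15,0.38],0,3.8]]'; python3 - <<'E'
from h import *
st();fl();go(-.054,.156,.046,5)
B=lambda x,y:np.r_[np.cos(BY)*x-np.sin(BY)*y,np.sin(BY)*x+np.cos(BY)*y]
tl(np.r_[B(0,-.02),0],5)
E
```

```text
clock: 38.88
tool_pos: [0.6391, 0.1652, 0.0459]
tcp_rot: [-2.675, 0.001, -1.011]
wrist_force: [0.1, 0.2, -0.1]
grip_width: 0.415
bay mm [-52.8 175.9] z 45.9 zt [ 0.648  0.26  -0.715] xt [ 0.755 -0.099  0.648] q [ 0.01  0.63  2.03  2.35  0.36 -0.69] F [ 0.1  0.2 -0.1] t 38.8833 w 38
fwd,lat tilt deg [40.6 25. ] tool x,y in bay [ 0.761 -0.011  0.648] [ 0.209 -0.942 -0.261]
row [-0.01  0.37 -0.15] norm 0.4 x 5
row [ 0.    0.38 -0.13] norm 0.4 x 5
```

```bash
python3 -m jog '[[[0,0.6,-0.21],0,3.8],[[0,0.6,-0.21],0,3.8],[[0,0.6,-0.21],0,3.8],[[0,0.6,-0.21],0,3.8],[[0,0.6,-0.21],0,3.8]]'; cat >> h.py <<'E'
def knob():
    for n in ('top','scene'):
        im,D=grab_frame(n)
        for d in tip_of(n,'bolt_knob')[:2]:
            p=on_plane(cam(n),d['xy'],.042)[0,:2]-BO; c,s=np.cos(BY),np.sin(BY); print(n,'knob',round(d['score'],2),(1000*np.array([c*p[0]+s*p[1],-s*p[0]+c*p[1]])).round(1))
E
python3 -c "
from h import *
st();knob();go(-.054,.116,.046,5)"
```

```text
clock: 39.3
tool_pos: [0.635, 0.1329, 0.0461]
tcp_rot: [-2.675, -0.0, -1.011]
wrist_force: [-1.2, 3.5, -0.4]
grip_width: 0.414
bay mm [-53.1 143.4] z 46.1 zt [ 0.648  0.261 -0.715] xt [ 0.755 -0.098  0.648] q [-0.06  0.62  2.05  2.25  0.4  -0.67] F [-1.2  3.5 -0.4] t 39.3 w 38
top knob 0.61 [-49.5 157.9]
scene knob 0.57 [-56.9 152.5]
scene knob 0.48 [-18.1 -82.4]
row [-0.02  0.51 -0.2 ] norm 0.55 x 5
```

```bash
python3 -m jog '[[[0,0.6,-0.21],0,3.8],[[0,0.6,-0.21],0,3.8],[[0,0.6,-0.21],0,3.8],[[0,0.6,-0.21],0,3.8],[[0,0.2,-0.07],0,3.8]]';python3 -m jog '[[[0,0.3,-0.11],0,3.8],[[0,0.3,-0.11],0,3.8],[[0,0,0],0,3.8],[[0,0,0],0,3.8],[[0,0,0],0,3.8]]'; python3 -c "
from h import *
st();knob()"
```

```text
clock: 39.92
tool_pos: [0.6321, 0.1052, 0.046]
tcp_rot: [-2.674, 0.001, -1.012]
wrist_force: [1.0, 3.1, 2.6]
grip_width: 0.417
clock: 40.33
tool_pos: [0.6306, 0.0997, 0.0451]
tcp_rot: [-2.676, 0.0, -1.01]
wrist_force: [0.8, -0.3, -1.2]
grip_width: 0.415
bay mm [-53.6 109.9] z 45.1 zt [ 0.648  0.26  -0.716] xt [ 0.756 -0.098  0.647] q [-0.14  0.62  2.07  2.16  0.43 -0.64] F [ 0.8 -0.3 -1.2] t 40.3333 w 38
top knob 0.38 [-48.3 113.8]
scene knob 0.54 [-56.2 106.7]
```

```bash
python3 -m jog '[[[0,0.3,-0.11],0,3.8],[[0,0.3,-0.11],0,3.8],[[0,0,0],0,3.8],[[0,0,0],0,3.8],[[0,0,0],0,3.8]]';python3 -m jog '[[[0,0.3,-0.11],0,3.8],[[0,0.2,-0.07],0,3.8],[[0,0,0],0,3.8],[[0,0,0],0,3.8],[[0,0,0],0,3.8]]'; python3 -c "
from h import *
st();knob()"
```

```text
clock: 40.95
tool_pos: [0.63, 0.0975, 0.0463]
tcp_rot: [-2.668, -0.01, -1.012]
wrist_force: [1.9, 16.9, -0.7]
grip_width: 0.416
clock: 41.37
tool_pos: [0.6294, 0.0965, 0.0471]
tcp_rot: [-2.661, -0.021, -1.013]
wrist_force: [6.8, 32.3, -3.0]
grip_width: 0.416
bay mm [-54.4 106.6] z 47.1 zt [ 0.649  0.276 -0.71 ] xt [ 0.752 -0.09   0.653] q [-0.16  0.62  2.07  2.12  0.46 -0.63] F [ 6.8 32.3 -3. ] t 41.3667 w 38
top knob 0.46 [-49.5 120.4]
scene knob 0.45 [-54.2 121.7]
```

```bash
python3 -m jog '[[[0,-0.6,0.2],0,3.8],[[0,-0.3,0.1],0,3.8],[[0.8,-0.3,-0.9],0,3.8],[[0.8,-0.3,-0.9],0,3.8],[[0.8,-0.3,-0.9],0,3.8]]';python3 -c "
from h import *
st();fl();knob();tl([-.09,.02,.1],5)"
```

```text
clock: 41.98
tool_pos: [0.63, 0.0965, 0.083]
tcp_rot: [-2.676, 0.001, -1.01]
wrist_force: [0.9, 0.7, 0.5]
grip_width: 0.413
bay mm [-53.8 106.7] z 83.0 zt [ 0.648  0.26  -0.716] xt [ 0.756 -0.099  0.648] q [-0.15  0.53  2.06  1.94  0.39 -0.41] F [0.9 0.7 0.5] t 41.9833 w 38
fwd,lat tilt deg [40.6 24.9] tool x,y in bay [ 0.762 -0.01   0.648] [ 0.209 -0.943 -0.26 ]
scene knob 0.62 [-372.3  446.1]
scene knob 0.53 [-56.6 110.8]
row [-0.1  -1.08 -2.49] norm 2.72 x 5
```

```bash
python3 -m jog '[[[-0.1,-1.08,-2.49],0,3.8],[[-0.1,-1.08,-2.49],0,3.8],[[-0.1,-1.08,-2.49],0,3.8],[[-0.1,-1.08,-2.49],0,3.8],[[-0.1,-1.08,-2.49],0,3.8]]' >/dev/null;python3 -m jog '[[[-0.1,-1.08,-2.49],0,3.8],[[-0.1,-1.08,-2.49],0,3.8],[[-0.1,-1.08,-2.49],0,3.8],[[0,0,0],0,3.8],[[0,0,0],0,3.8]]' >/dev/null; python3 - <<'E'
from h import *
st(); knob(); box('top',-.06); box('scene',-.06)
for n in('top','scene'):
    im,D=grab_frame(n); P=cloud(cam(n),D).reshape(-1,3); c,s=np.cos(BY),np.sin(BY); d=P[:,:2]-BO; X=c*d[:,0]+s*d[:,1]; Y=-s*d[:,0]+c*d[:,1]; z=P[:,2]; col=im.reshape(-1,3).astype(int)
    m=(X>-.085)&(X<-.03)&(Y>.085)&(Y<.21)&(z>.045)&(z<.068); print(n,'knob top pts',m.sum(),X[m].mean().round(4),Y[m].mean().round(4))
    g=(X>-.063)&(X<-.050)&(Y>-.02)&(Y<.09)&(z>.015)&(z<.035); print(n,'bar y min',Y[g].min().round(4) if g.any() else None,g.sum())
    for th in ['glue','bowl','plates','blank','mallet','pot','sanding']:
        r=tip_of(n,th)
        if r and n=='top': print(th,on_plane(cam(n),r[0]['xy'],0)[0].round(3))
E
```

```text
bay mm [-200.1  122.2] z 243.4 zt [ 0.65   0.261 -0.714] xt [ 0.754 -0.097  0.65 ] q [-0.11 -0.02  2.21  0.98  0.41  0.65] F [ 0.2  0.4 -0.2] t 43.0167 w 38
top knob 0.69 [-55.9 118.8]
top box rim 334 (array([4.1, 5.8]), array([118. ,  82.4]), 89.8) bar 278 (array([-1.2,  6.2]), array([119.4,  36. ]), 89.6) maxz 0.20265323123265286
scene box rim 476 (array([6.1, 7.1]), array([ 80.1, 125.4]), 0.1) bar 322 (array([3.7, 7.3]), array([123.3,  34.7]), 90.0) maxz 0.20325121966608503
top knob top pts 40 -0.0555 0.1135
top bar y min 0.0151 89
glue [ 0.644 -0.208  0.   ]
bowl [ 0.514 -0.266  0.   ]
plates [0.76  0.307 0.   ]
blank [0.462 0.283 0.   ]
mallet [0.332 0.478 0.   ]
pot [0.726 0.134 0.   ]
sanding [ 0.314 -0.45   0.   ]
scene knob top pts 52 -0.0507 0.118
scene bar y min 0.0123 76
```

```bash
python3 -c "
from plant import *
print(get_obs()['clock'],get_obs()['wrist_force']); print(hand_in())"
```

```text
44.1167 [-0.20687761 -0.10619388 -0.26247068]
the job is handed in; nothing more can be done
None
```

The tool box is home in the bay and the bolt is shut. I handed the job in at about 44 s of the 72 s allowed. No verdict is reported, so this rests on my own checks.

**How it was done:** With the tool pointing straight down, the gripper body would have met the tall box before the fingers did. I tilted the tool by driving it just past its reach, so the fingertips led the body. I then pushed at about 20–45 mm up, until the box met the stop. On the way in, the box jammed on the left cheek. I freed it by turning it slightly left and right with pushes low on its front, and the peak wrist force I read was about 97 N. The bolt was then shut by straddling its knob with the fingers and pushing it sideways.

**Last checks:**
- **Box at the stop:** it stopped moving and the force rose to about 63 N forward (limit 120 N). It stands square to within about 0.5° and upright, about 6 mm left of centre.
- **Bolt shut:** the bar tip is at bay y of about 12–15 mm and the knob at about 114–118 mm, which is nominal for fully shut. The force rose to 32 N against the end stop.
- **Bystanders:** the network's readings differ by up to about 14 mm from the start, which is close to its own noise and well under the 30 mm limit.
- **Clear of everything:** the arm is raised, with no wrist force.

**One disagreement:** depth puts the box centre 4–6 mm beyond my estimated home along x, on the edge of the 6 mm tolerance. I put that down to my estimate of the bay's origin, because the box cannot pass the stop, but I did not resolve it.

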